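# Load the paint-line rail with hook trolleys and hang the parts totes

## Robot

A 6-joint arm with a two-finger parallel gripper is mounted at the origin on the work surface. World frame = base frame: x ahead of the robot, y to its left, z up, the work surface at z = 0. Lengths are in m, angles in degrees, forces in N, time in s.
With the tool pointing down it reaches from about 0.3 to 0.75 m from the base axis. Payload 8.5 kg.
Tool frame: the origin (TCP) lies between the finger pads; the fingertips stand 17 mm ahead of it and the grasp point (between the pads) lies 2 mm behind it (env.tip_reach is the distance from the TCP to the fingertips, in m); z points along the fingers, y is the line along which they close (so a half turn about z gives the same grasp; the last joint's range is limited). The gripper opens to 85 mm and grips with 20 to 120 N. Pads are 22 mm wide; open, the fingers measure 114 mm over their backs; the gripper's body (76 mm by 85 mm) begins 54 mm behind the grasp point. The pads swing forward as they close: fully open they stand 13 mm farther back than shut.
Start: joints at [-81.32, 21.807, 74.336, -0, 83.858, -12.336], TCP at [0.197, -0.513, 0.248] pointing down, gripper open.
Joint ranges: [-178.18, 178.18], [-50.72, 133.34], [12.68, 142.11], [-81.47, 261.47], [9.98, 163.14], [-165.26, 165.26]. Speed limits (degrees/s): [136.94, 136.94, 180, 180, 180, 180].

## Interface

Orientations are given as a 3x3 rotation matrix whose columns are the frame's x, y, z axes.
In Python, from rig import env, viewer gives the robot as it stands.
- The arm moves only by the tool move_arm, never from a script. Its argument "motion" is a list of rows, each a list of 2 entries, a list of its own where there are three numbers: the shift along the tool's x, y, z normalised to -1 to 1, where 1 is 50 mm, then the turn, a rotation vector about the tool's x, y, z normalised to -1 to 1, where 1 is 8 degrees. A call has 1 to 20 rows; each row shifts and turns the commanded pose from where the row before left it, along the tool's axes as they then stand; what a row does not reach is not made up. A row lasts 1/10 s, in which the tool goes at most 50 mm and 8.59 degrees, less where a joint would pass 70% of its speed; a pose out of reach is approached as far as the arm can. A call with a number of a shift or a turn outside -1 to 1 is refused whole. A call with a gripper value outside its range is refused whole. "claw" is the closure, from 0 (fully open) to 1 (shut), set as the call begins (left out, the last holds). The fingers move at their own pace and stop on an object; "force" is the grip in N (left out, the last holds). Time passes only in rows, so rows that do not move let the fingers close. It gives the time, the measured TCP pose, the force, the opening and the grip force at its end, in the units of the state.
- env.observe(): the state, without advancing time (a new reading comes with each control period).
- viewer.get_image(name): name is "side" or "top" or "wrist"; returns a dict with "frame" (384x512x3 uint8, red, green, blue), "depth" (384x512 float32, m along the optical axis (not along the pixel's ray), 0 where there is no reading), "fx", "fy", "cx", "cy" (pixels), "eye" and "attitude" of the camera in the world; the wrist camera has in their place "T_tool_cam" (4x4, takes a point from camera to tool coordinates, whose origin is the TCP and whose axes are the flange's). Camera axes: x right, y up, looking along -z (the intrinsics and any distortion apply to the point x, -y, -z); pixel columns grow to the right and rows downward; lengths in m; the calibration is good to about 2 mm. A picture is of the moment at which its call begins: read the wrist's pose just before it.
- env.close_job(): hands the job in; it is judged then, once.
The state is a dict: "time_s": time; "q": joint angles; "qvel": joint speeds; "joint_efforts": joint torques, N m; "position": TCP position; "tool_rot": TCP orientation; "ft_force": force on the tool from outside, world axes, zero at the start; "wrist_torque": the same for the moment, N m; "grip_width": finger opening in m; "gripper_force": force on a finger pad.
Only numpy, scipy, OpenCV 4.12 (cv2) and the standard library are available. Lean on these libraries where they do the work, as an engineer would, in place of code of your own. Each camera call takes 0.05 s, during which the arm holds its last target. There are 200 camera calls.

## Task

Pull the red slide bolt open, feed all three hook trolleys into the rail at its open end with their hooks towards the robot, and slide them along towards the closed end until all of them are inside; then slide the bolt fully shut. After that hang every blue tote there is (one to three) by its handle on a trolley hook, one tote to a hook, hanging free and still, and leave everything else on the bench where it is.

Things in the scene. Friction and masses are not known exactly. Their poses are not given: they have to be found in the camera images.
- rail: aluminium rail on two green legs, fixed: a straight level channel 58 mm wide, 290 mm long, slot on top. Origin: on the bench top (z = 0) under the middle of the open end; +y runs along the rail to the closed end (red plate, y = 290 mm), x across, z up. Hooks must point to its -x side (towards the robot). The green legs' feet reach 37 mm to the -x side at most.
- rail_mouth (a point): middle of the channel floor at the rail's open end, 110 mm above the bench. Inside the channel is 50 mm wide and 18 mm high; its 4 mm lips (rail top 132 mm above the bench) leave a slot 22 mm wide on top, so a trolley's foot can enter only here
- gate (a joint): red slide bolt across the open end of the rail, in m: 0 = shut (across the mouth); slides along the rail's +x (away from the robot) to 0.085 = fully open; stays where left (friction about 1.5 N). The mouth is free for a trolley at 0.075 and more.
- gate_grip (a point): grip point in the slide bolt's black upright handle, 10 mm below its top (156 mm above the bench); handle 16 mm (rail x) by 24 mm (rail y), free for 34 mm above the bolt, sides parallel to the rail's axes; shut, it is 27 mm to the -x side of the rail's middle line and 18 mm outside the mouth; moves with the bolt
- trolley0: hook trolley, 0.6 kg, standing on its foot. Origin: centre of the foot's underside, z up, hook to its -x, y along the foot; in the rail its axes lie along the rail's. Foot 44 mm (x) by 66 mm (y) by 12 mm high, with black bumpers 26 mm wide 90 mm long over all (y +-45 mm); neck 12 mm (x) by 30 mm (y) above it; yellow grip post 24 x 24 mm from z = 30 to 82 mm
- trolley0_post (a point): middle of the grip post, on its axis 62 mm above the foot's underside. The hook: a level arm 12 mm wide (y) and 8 mm high, top at z = 44 mm above the foot's underside, from the post (x = -12 mm) out to x = -100 mm, with an upturned tip from x = -92 to -100 mm, top at z = 56 mm; a tote's handle should sit on it about the middle, x = -66 mm
- trolley1: hook trolley, 0.6 kg, standing on its foot. Origin: centre of the foot's underside, z up, hook to its -x, y along the foot; in the rail its axes lie along the rail's. Foot 44 mm (x) by 66 mm (y) by 12 mm high, with black bumpers 26 mm wide 90 mm long over all (y +-45 mm); neck 12 mm (x) by 30 mm (y) above it; yellow grip post 24 x 24 mm from z = 30 to 82 mm
- trolley1_post (a point): middle of the grip post, on its axis 62 mm above the foot's underside. The hook: a level arm 12 mm wide (y) and 8 mm high, top at z = 44 mm above the foot's underside, from the post (x = -12 mm) out to x = -100 mm, with an upturned tip from x = -92 to -100 mm, top at z = 56 mm; a tote's handle should sit on it about the middle, x = -66 mm
- trolley2: hook trolley, 0.6 kg, standing on its foot. Origin: centre of the foot's underside, z up, hook to its -x, y along the foot; in the rail its axes lie along the rail's. Foot 44 mm (x) by 66 mm (y) by 12 mm high, with black bumpers 26 mm wide 90 mm long over all (y +-45 mm); neck 12 mm (x) by 30 mm (y) above it; yellow grip post 24 x 24 mm from z = 30 to 82 mm
- trolley2_post (a point): middle of the grip post, on its axis 62 mm above the foot's underside. The hook: a level arm 12 mm wide (y) and 8 mm high, top at z = 44 mm above the foot's underside, from the post (x = -12 mm) out to x = -100 mm, with an upturned tip from x = -92 to -100 mm, top at z = 56 mm; a tote's handle should sit on it about the middle, x = -66 mm
- tote0: blue steel parts tote, about 0.15 kg, may be absent; origin: centre of its underside, z up, symmetric under a half turn. Tray 52 mm (x) by 76 mm (y) by 24 mm high; in its middle an upright handle plate 6 mm thick (x), 72 mm wide (y), top at z = 112 mm, with a window 44 mm wide from the tray up to z = 62 mm, and above that a notch 24 mm wide up to z = 70 mm
- tote0_handle (a point): middle of the upper edge of the notch over the tote's window (underside of its handle band), 70 mm above the tote's underside: this edge rests on the hook arm when hung. The band above it, 42 mm high, is the handle: grip it near its top, across its 6 mm, so that the fingers stay above this edge
- tote1: blue steel parts tote, about 0.15 kg, may be absent; origin: centre of its underside, z up, symmetric under a half turn. Tray 52 mm (x) by 76 mm (y) by 24 mm high; in its middle an upright handle plate 6 mm thick (x), 72 mm wide (y), top at z = 112 mm, with a window 44 mm wide from the tray up to z = 62 mm, and above that a notch 24 mm wide up to z = 70 mm
- tote1_handle (a point): middle of the upper edge of the notch over the tote's window (underside of its handle band), 70 mm above the tote's underside: this edge rests on the hook arm when hung. The band above it, 42 mm high, is the handle: grip it near its top, across its 6 mm, so that the fingers stay above this edge
- tote2: blue steel parts tote, about 0.15 kg, may be absent; origin: centre of its underside, z up, symmetric under a half turn. Tray 52 mm (x) by 76 mm (y) by 24 mm high; in its middle an upright handle plate 6 mm thick (x), 72 mm wide (y), top at z = 112 mm, with a window 44 mm wide from the tray up to z = 62 mm, and above that a notch 24 mm wide up to z = 70 mm
- tote2_handle (a point): middle of the upper edge of the notch over the tote's window (underside of its handle band), 70 mm above the tote's underside: this edge rests on the hook arm when hung. The band above it, 42 mm high, is the handle: grip it near its top, across its 6 mm, so that the fingers stay above this edge
- flatbar: steel flat bar offcut 30 x 120 x 8 mm lying under the rail; a bystander, to be left where it is. Origin: on the bench, under it
- cutring: slice of thin steel pipe, 64 mm diameter, 45 mm high; a bystander, to be left where it is. Origin: on the bench, under it
- paintcan: paint can, 100 mm diameter, 120 mm high; a bystander, to be left where it is. Origin: on the bench, under it
- angle: dark angle bracket 50 x 90 x 50 mm; a bystander, to be left where it is. Origin: on the bench, under it
- wrench: wrench 200 mm long; a bystander, to be left where it is. Origin: on the bench, under it
- squaretube: dark square bar offcut 35 x 160 x 35 mm; a bystander, to be left where it is. Origin: on the bench, under it
- pipecut: pipe offcut 110 mm diameter, 80 mm high; a bystander, to be left where it is. Origin: on the bench, under it
- hammer: hammer; a bystander, to be left where it is. Origin: on the bench, under it
Not all that is in view belongs to the job. What is shaped like the trolley0 but pink is not meant.

How it is judged:
By the outcome, as a careful person would: the job done as asked, in the order asked, and still so for the second after the job is handed in, with the robot touching nothing.
Of tote0, tote1, tote2 only 1 to 3 are there at a start; the rules pass over those that are not, and their reading is None.
At some moment in a run one of tote0, tote1, tote2 may be knocked a few centimetres aside while the robot is not near it.
It also fails if it takes over 210 s, if anything falls off the work surface, if the arm or the gripper's body presses on something with over 40 N, if the wrist force passes 120 N, or if a joint passes its speed limit or range.

## Working session

There is one attempt and no reset: what is moved stays moved. The work goes in short steps, Python scripts to look and compute and a tool call to move; the robot and the scene stay as the last step left them, time stands still between calls to the robot, and variables do not carry over. Pictures are saved under pics/ and viewed, at most 14 in all, crops included, and the job is handed in when it is done.

Besides the shell and the picture viewer there is one more tool, called after ">>>" by a JSON object that holds its "name" and its "arguments", one argument or row to a line. move_arm: Moves the arm, as the interface text tells. Scaled input: -1 to 1 covers 50 mm each way for a shift and 8 degrees each way for a turn. Its arguments: {"type":"object","properties":{"motion":{"type":"array","items":{"type":"array"}},"claw":{"type":"number"},"force":{"type":"number"}},"required":["motion"]}

```bash
ls; mkdir -p pics
cat > h.py <<'E'
import numpy as np, cv2
from rig import env, viewer
def snap(n):
    d=viewer.get_image(n)
    return d
def cam(d):
    if 'eye' in d: return np.array(d['eye']),np.array(d['attitude'])
    s=env.observe(); T=np.array(d['T_tool_cam']); R=np.array(s['tool_rot']); p=np.array(s['position'])
    return p+R@T[:3,3], R@T[:3,:3]
def cloud(d,er=None):
    e,R=er or cam(d); v,u=np.indices(d['depth'].shape); z=d['depth'].astype(float)
    P=np.stack([(u-d['cx'])/d['fx']*z,-(v-d['cy'])/d['fy']*z,-z],-1)
    W=P@R.T+e; W[z<=0]=np.nan
    return W
def save(d,name,crop=None,sc=1):
    f=d['frame'][:,:,::-1]
    if crop: f=f[crop[1]:crop[3],crop[0]:crop[2]]
    cv2.imwrite('pics/'+name,cv2.resize(f,None,fx=sc,fy=sc,interpolation=cv2.INTER_CUBIC))
E
python3 - <<'E'
from h import *
for n in ('top','side'):
    d=snap(n); save(d,n+'0.png',sc=1.5); print(n,d['eye'],np.array(d['attitude']).round(3).tolist(),d['fx'],d['cx'],d['cy'],[k for k in d])
    np.savez(n+'0.npz',W=cloud(d),f=d['frame'])
print(env.observe())
E
```

```text
pics
top [ 0.29917397 -0.02025495  1.53234216] [[-0.02, 0.99, -0.142], [-1.0, -0.021, -0.008], [-0.011, 0.142, 0.99]] 397.44684644019804 257.1468290910759 194.48965474929534 ['frame', 'depth', 'fx', 'fy', 'cx', 'cy', 'eye', 'attitude']
side [0.3331922  0.97288582 0.87697871] [[-0.993, 0.051, -0.103], [-0.113, -0.588, 0.801], [-0.02, 0.807, 0.59]] 351.6896042195554 259.4050717677234 188.51942778624613 ['frame', 'depth', 'fx', 'fy', 'cx', 'cy', 'eye', 'attitude']
{'time_s': 0.1, 'q': array([-8.13176899e+01,  2.18375368e+01,  7.43794738e+01, -1.91178938e-03,
        8.38573182e+01, -1.23361627e+01]), 'qvel': array([ 0.0135156 , -0.07269347, -0.12044323, -0.06918809,  0.05148413,
       -0.02066981]), 'joint_efforts': array([ 2.89430085e-03, -4.49225628e+01, -2.31655777e+01, -2.14186084e-04,
        3.63565334e-03, -1.67748567e-05]), 'position': array([ 0.19721768, -0.51316841,  0.2477752 ]), 'tool_rot': array([[ 9.33463576e-01,  3.58672134e-01, -2.28627276e-04],
       [ 3.58672124e-01, -9.33462734e-01,  1.27740783e-03],
       [ 2.44755550e-04, -1.27441591e-03, -9.99999158e-01]]), 'ft_force': array([-0.08633338,  0.29041918,  0.03046161]), 'wrist_torque': array([ 0.02842341, -0.01865939, -0.01107786]), 'gripper_force': 0.0, 'grip_width': 0.08526712475307673}
```

View pics/top0.png

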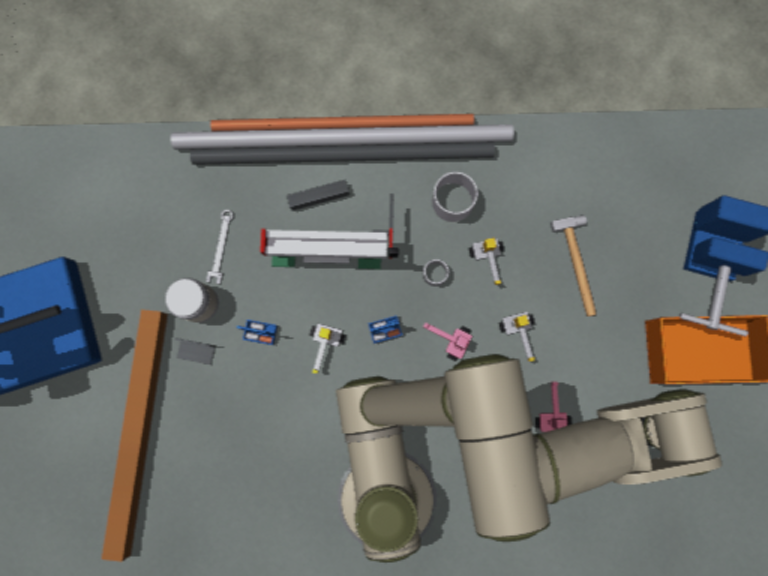

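View pics/side0.png

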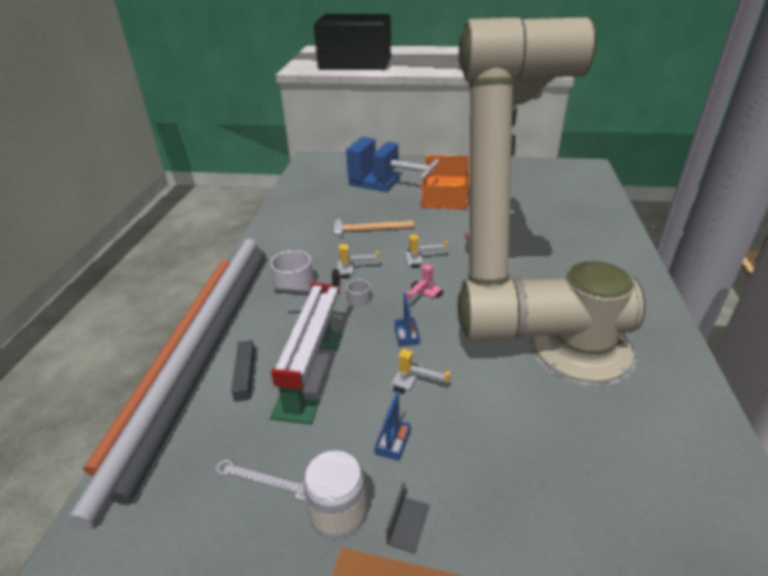

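The top view shows the rail at (262–397, 245), with its open end and black bolt handle on the right at (393, 252). Candidates for trolleys, by yellow post: (325, 330), (490, 245) and (520, 320). The pink ones at (460, 343) and (553, 420) are decoys. The blue totes are at (261, 332) and (385, 328); the large blue things at the edges are not totes. The arm could still be hiding a third tote.

```bash
cat > m.py <<'E'
from h import *
def yellow(f,W):
    h=cv2.cvtColor(f,cv2.COLOR_RGB2HSV)
    return (h[...,0]>18)&(h[...,0]<35)&(h[...,1]>130)&(h[...,2]>100)
def blue(f,W):
    h=cv2.cvtColor(f,cv2.COLOR_RGB2HSV)
    return (h[...,0]>100)&(h[...,0]<125)&(h[...,1]>120)
def red(f,W):
    h=cv2.cvtColor(f,cv2.COLOR_RGB2HSV)
    return ((h[...,0]<6)|(h[...,0]>174))&(h[...,1]>150)
def blobs(m,W,amin=4):
    n,l,st,c=cv2.connectedComponentsWithStats(m.astype(np.uint8))
    for i in range(1,n):
        if st[i,4]>=amin:
            P=W[l==i]; P=P[np.isfinite(P[:,2])]
            if len(P): yield c[i],st[i,4],P
E
python3 - <<'E'
from m import *
for n in ('top','side'):
    z=np.load(n+'0.npz'); f,W=z['f'],z['W']
    print(n)
    for nm,fn in (('Y',yellow),('B',blue),('R',red)):
        for c,a,P in blobs(fn(f,W),W):
            if P[:,2].max()>.6 or a>700: continue
            hi=P[P[:,2]>P[:,2].max()-.008]
            print(nm,c.round(),a,'med',np.median(P,0).round(4),'hi',hi.mean(0).round(4),len(hi),'min',P.min(0).round(3),'max',P.max(0).round(3))
z=np.load('top0.npz');f,W=z['f'],z['W']
# rail top
m=(np.abs(W[...,2]-.132)<.008)&(W[...,0]>.3)&(W[...,0]<.75)&(W[...,1]>-.15)&(W[...,1]<.35)
P=W[m]; print(len(P),P.mean(0),cv2.minAreaRect((P[:,:2]*1000).astype(np.float32)), np.median(P[:,2]))
m=(f.max(-1)<50)&(W[...,2]>.12)&(W[...,2]<.3)&(W[...,0]>.4)&(W[...,0]<.75); 
for c,a,P in blobs(m,W): print('black',c,a,P.mean(0),P.max(0),P.min(0))
E
```

```text
top
Y [326. 162.] 49 med [ 0.6235 -0.2676  0.0798] hi [ 0.6251 -0.2697  0.0814] 34 min [ 0.613 -0.282  0.003] max [ 0.65  -0.258  0.085]
Y [332. 188.] 9 med [ 0.5302 -0.2894  0.051 ] hi [ 0.5316 -0.2896  0.0543] 6 min [ 0.528 -0.293  0.04 ] max [ 0.534 -0.283  0.058]
Y [347. 214.] 50 med [ 0.4285 -0.3353  0.0793] hi [ 0.43   -0.3379  0.085 ] 18 min [ 0.418 -0.352  0.041] max [ 0.442 -0.327  0.09 ]
Y [216. 222.] 38 med [0.4095 0.1441 0.0808] hi [0.4105 0.1445 0.0824] 28 min [0.398 0.134 0.073] max [0.42  0.156 0.087]
Y [354. 239.] 8 med [ 0.3376 -0.3605  0.0536] hi [ 0.3362 -0.3621  0.062 ] 3 min [ 0.334 -0.365  0.045] max [ 0.341 -0.356  0.064]
Y [210. 247.] 5 med [0.3191 0.1703 0.0548] hi [0.3177 0.1709 0.0545] 5 min [0.315 0.166 0.054] max [0.319 0.174 0.055]
B [257. 217.] 128 med [ 0.4245 -0.0091  0.0226] hi [ 0.421  -0.0041  0.1129] 25 min [ 0.407 -0.039 -0.006] max [0.452 0.037 0.117]
B [173. 219.] 130 med [0.425  0.3033 0.0207] hi [0.4203 0.3174 0.1135] 21 min [ 0.401  0.275 -0.006] max [0.452 0.355 0.119]
B [166. 226.] 13 med [0.4021 0.3417 0.0214] hi [0.4026 0.3403 0.0257] 6 
[... 1169 characters left out ...]
0.041 0.113]
B [260. 287.] 223 med [0.4215 0.3386 0.0279] hi [0.4182 0.3203 0.1096] 39 min [ 0.401  0.277 -0.001] max [0.446 0.36  0.112]
R [216. 191.] 5 med [ 0.6175 -0.0175  0.1266] hi [ 0.6163 -0.0178  0.1278] 4 min [ 0.614 -0.02   0.121] max [ 0.619 -0.016  0.131]
R [191. 252.] 186 med [0.6265 0.2873 0.129 ] hi [0.6277 0.2856 0.1443] 39 min [0.598 0.28  0.105] max [0.653 0.291 0.149]
881 [0.62145973 0.1314042  0.13184806] ((479.8939514160156, 128.67251586914062), (323.709228515625, 353.94085693359375), 89.1668472290039) 0.13184519936516947
black [261.97777778 168.13333333] 45 [ 0.59023532 -0.02753989  0.15577021] [ 0.60043487 -0.01673804  0.17134656] [ 0.58406016 -0.0382727   0.12059494]
```

```bash
cat > go.py <<'E'
from h import *
def yaw():
    R=np.array(env.observe()['tool_rot']); return np.degrees(np.arctan2(R[1,0],R[0,0]))
def go(p,y=None,n=None,s=None,y0=None):
    """print rows: turn in place then straight shift, from pose (s,y0) or present"""
    o=env.observe(); s=np.array(o['position'] if s is None else s); y0=yaw() if y0 is None else y0
    y=y0 if y is None else y; d=(y-y0+180)%360-180
    k=int(np.ceil(abs(d)/8-1e-6)); a=np.radians(y)
    D=np.array(p)-s; t=np.array([np.cos(a)*D[0]+np.sin(a)*D[1], np.sin(a)*D[0]-np.cos(a)*D[1], -D[2]])
    m=n or int(np.ceil(abs(t).max()/.05-1e-6))
    print('turn',k,'x',round(-d/8/max(k,1),3),' shift',m,'x',(t/.05/max(m,1)).round(3).tolist(), ' total mm',(t*1000).round(1).tolist(),'dyaw',round(d,2))
E
python3 - <<'E'
from go import *
d=snap('wrist'); print(np.array(d['T_tool_cam']).round(3).tolist(),d['fx'],d['cx'],d['cy'])
go([.50,-.10,.42],90)
z=np.load('top0.npz');f,W=z['f'],z['W']
m=(np.abs(W[...,2]-.132)<.006)&(W[...,0]>.58)&(W[...,0]<.67)&(W[...,1]>-.02)&(W[...,1]<.28)
P=W[m]; print(cv2.minAreaRect((P[:,:2]*1000).astype(np.float32)))
for y in np.arange(-.01,.28,.03):
    q=P[np.abs(P[:,1]-y)<.01]; print(round(y,2),q[:,0].min().round(4),q[:,0].max().round(4),np.median(q[:,2]).round(4))
E
```

```text
[[-0.0, 0.963, 0.271, 0.069], [1.0, 0.0, 0.0, 0.0], [0.0, 0.271, -0.963, -0.125], [0.0, 0.0, 0.0, 1.0]] 313.02625476413675 258.5949108281808 189.70078395242294
turn 9 x -0.958  shift 9 x [0.918, 0.673, -0.383]  total mm [413.2, 302.8, -172.2] dyaw 68.98
((622.6041259765625, 130.22605895996094), (297.23345947265625, 60.31877517700195), 87.10881805419922)
-0.01 0.5883 0.6449 0.1321
0.02 0.5891 0.6446 0.1321
0.05 0.5899 0.646 0.1325
0.08 0.59 0.6467 0.132
0.11 0.5914 0.6514 0.1312
0.14 0.5952 0.6524 0.1318
0.17 0.5963 0.6525 0.1319
0.2 0.5966 0.6533 0.1322
0.23 0.5974 0.6534 0.1319
0.26 0.5988 0.6584 0.1306
```

>>> {"name": "move_arm", "arguments": {
  "motion": [
    [[0,0,-0.4],[0,0,-0.96]],
    [[0,0,-0.4],[0,0,-0.96]],
    [[0,0,-0.4],[0,0,-0.96]],
    [[0,0,0],[0,0,-0.96]],
    [[0,0,0],[0,0,-0.96]],
    [[0,0,0],[0,0,-0.96]],
    [[0,0,0],[0,0,-0.96]],
    [[0,0,0],[0,0,-0.96]],
    [[0,0,0],[0,0,-0.65]],
    [[0.92,0.8,0],[0,0,0]],
    [[0.92,0.8,0],[0,0,0]],
    [[0.92,0.8,0],[0,0,0]],
    [[0.92,0.8,0],[0,0,0]],
    [[0.92,0.8,0],[0,0,0]],
    [[0.92,0.8,0],[0,0,0]],
    [[0.92,0.8,0],[0,0,0]],
    [[0.92,0.8,0],[0,0,0]],
    [[0.92,0.8,0],[0,0,0]],
    [[0,0,0],[0,0,0]],
    [[0,0,0],[0,0,0]]
  ],
  "claw": 0.3,
  "force": 60
}}

```text
time_s: 2.15
position: [0.5064, -0.1854, 0.3079]
tool_rot: [[0.039, 0.999, -0.001], [0.999, -0.039, 0.0], [0.0, -0.001, -1.0]]
ft_force: [0.9, -0.5, -0.5]
grip_width: 0.0599
gripper_force: 0.0
```

```bash
cat > w.py <<'E'
from m import *
from go import *
def wrist(name=None,crop=None,sc=1):
    s=env.observe(); d=snap('wrist')
    T=np.array(d['T_tool_cam']); R=np.array(s['tool_rot']); p=np.array(s['position'])
    er=(p+R@T[:3,3],R@T[:3,:3])
    if name: save(d,name,crop,sc)
    return d['frame'],cloud(d,er),d,er
def px(d,er,P):
    q=(np.atleast_2d(P)-er[0])@er[1]; return np.c_[d['cx']+d['fx']*q[:,0]/-q[:,2],d['cy']-d['fy']*q[:,1]/-q[:,2]]
def posts(f,W,zt=.082):
    for c,a,P in blobs(yellow(f,W),W,10):
        if a<6000:
            hi=P[np.abs(P[:,2]-zt)<.006]
            r=cv2.minAreaRect((hi[:,:2]*1000).astype(np.float32)) if len(hi)>4 else None
            print('Y',c.round(),a,'med',np.median(P,0).round(4),'top',hi.mean(0).round(4) if len(hi) else None,r)
E
python3 - <<'E'
from w import *
f,W,d,er=wrist('w1.png',sc=1.5)
print(env.observe()['position'],yaw())
posts(f,W)
m=(np.abs(W[...,2]-.132)<.004)&(W[...,0]>.58)&(W[...,0]<.67)&(W[...,1]>-.02)&(W[...,1]<.28)
P=W[m]; print(P[:,1].min(),P[:,1].max(),cv2.minAreaRect((P[:,:2]*1000).astype(np.float32)))
for y in np.arange(-.01,.28,.04):
    q=P[np.abs(P[:,1]-y)<.008]
    if len(q): print(round(y,2),q[:,0].min().round(4),q[:,0].max().round(4))
m=(W[...,2]>.148)&(W[...,2]<.18)&(np.abs(W[...,1]+.03)<.06)&(W[...,0]>.5)&(W[...,0]<.75)
P=W[m]; print('handle',P.mean(0),P.min(0),P.max(0),len(P)); P=P[P[:,2]>.160]; print(P.mean(0),cv2.minAreaRect((P[:,:2]*1000).astype(np.float32)))
t=snap('top'); save(t,'top1.png')
for c,a,P in blobs(blue(t['frame'],0),cloud(t)): 
    if a<700: print('B',c,a,np.median(P,0))
E
```

```text
[ 0.50589555 -0.18634825  0.30803513] 87.67091551221557
Y [354. 224.] 680 med [ 0.6214 -0.2642  0.0795] top [ 0.6236 -0.2698  0.0808] ((624.064208984375, -270.74835205078125), (23.484670639038086, 24.376432418823242), 11.164727210998535)
Y [279. 235.] 77 med [ 0.5296 -0.2855  0.0548] top None None
Y [204. 278.] 525 med [ 0.43   -0.3312  0.0801] top [ 0.4307 -0.3387  0.0808] ((430.3863220214844, -339.7107849121094), (22.831384658813477, 23.84584617614746), 12.87708854675293)Traceback (most recent call last):
  File "<stdin>", line 6, in <module>
    return umr_minimum(a, axis, None, out, keepdims, initial, where)
ValueError: zero-size array to reduction operation minimum which has no identity
```

View pics/w1.png

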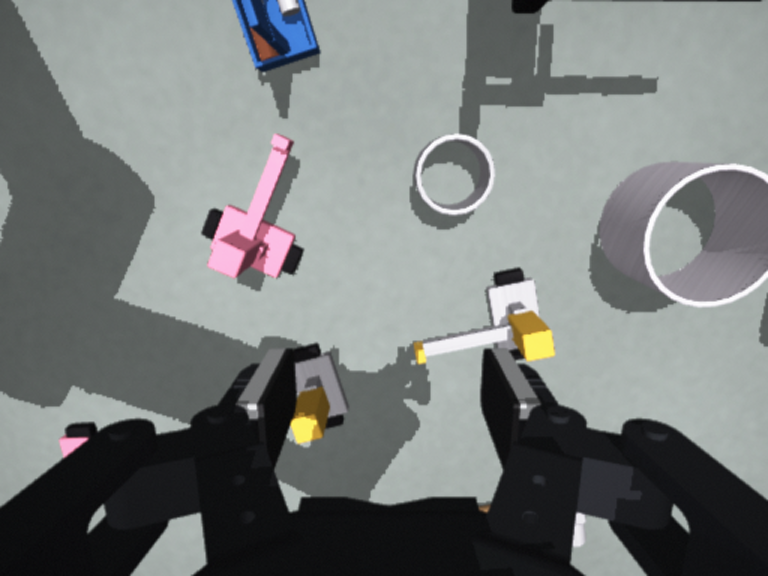

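The wrist view shows trolley B's post at (530, 335) with its hook tip at (420, 350), and trolley C's post at (308, 420). The pink decoys are at (250, 240) and (75, 440), the ring at (455, 175), and one tote is at (275, 30). I need to move further along +y to see the bolt.

>>> {"name": "move_arm", "arguments": {
  "motion": [
    [[0.6,0.4,0],[0,0,0]],
    [[0.6,0.4,0],[0,0,0]],
    [[0.6,0.4,0],[0,0,0]],
    [[0.6,0.4,0],[0,0,0]],
    [[0.1,0,0],[0,0,0]],
    [[0,0,0],[0,0,0]]
  ]
}}

```text
time_s: 2.8
position: [0.5909, -0.0652, 0.3082]
tool_rot: [[0.041, 0.999, -0.001], [0.999, -0.041, -0.0], [-0.0, -0.001, -1.0]]
ft_force: [-0.1, 0.2, -0.8]
grip_width: 0.0599
gripper_force: 0.0
```

Run:
```python
from w import *
f,W,d,er=wrist('w2.png',sc=1.5)
print(env.observe()['position'],yaw())
posts(f,W)
m=(np.abs(W[...,2]-.132)<.005)&(W[...,0]>.57)&(W[...,0]<.67)&(W[...,1]>-.02)&(W[...,1]<.28)
P=W[m]; print(len(P))
for y in np.arange(-.01,.28,.02):
    q=P[np.abs(P[:,1]-y)<.004]
    if len(q): print(round(y,2),q[:,0].min().round(4),q[:,0].max().round(4))
m=(W[...,2]>.148)&(W[...,2]<.18)&(np.abs(W[...,1]+.03)<.06)&(W[...,0]>.5)&(W[...,0]<.75)
P=W[m]; print('handle',len(P)); 
P=P[P[:,2]>.160]; 
if len(P): print(P.mean(0),cv2.minAreaRect((P[:,:2]*1000).astype(np.float32)))
t=snap('top'); save(t,'top1.png')
for c,a,P in blobs(blue(t['frame'],0),cloud(t)): 
    if a<700: print('B',c,a,np.median(P,0))
for c,a,P in blobs(red(f,0),W,20): print('R',c,a,np.median(P,0),P.min(0),P.max(0))
```

```text
[ 0.5906507  -0.06589034  0.30830895] 87.57541163802338
Y [289. 306.] 612 med [ 0.6237 -0.261   0.0758] top [ 0.6244 -0.2691  0.0808] ((624.529296875, -270.6788024902344), (23.496599197387695, 24.471834182739258), 9.285467147827148)
Y [222. 315.] 79 med [ 0.5298 -0.2847  0.0545] top None None
4889
-0.01 0.587 0.6445
0.01 0.5878 0.6452
0.03 0.5887 0.646
0.05 0.5897 0.6467
0.07 0.5906 0.6484
0.09 0.5916 0.6087
handle 542
[ 0.59282432 -0.0282244   0.16471621] ((592.8668823242188, -28.70656394958496), (24.187267303466797, 15.652108192443848), 87.15792846679688)
B [173.45736434 219.07751938] 129 [0.4248863  0.30339396 0.02280347]
B [167.75   226.4375] 16 [0.4000294  0.3372391  0.02459211]
R [294.20810313 127.27808471] 543 [ 0.626352   -0.02144931  0.13116206] [ 0.59793193 -0.02621542  0.11996853] [ 0.65512595 -0.01684736  0.16346673]
```

View pics/w2.png

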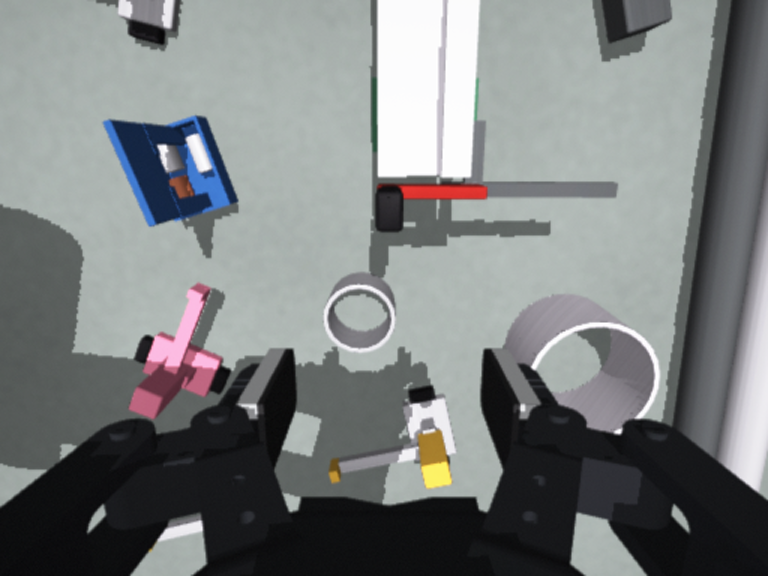

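View pics/top1.png

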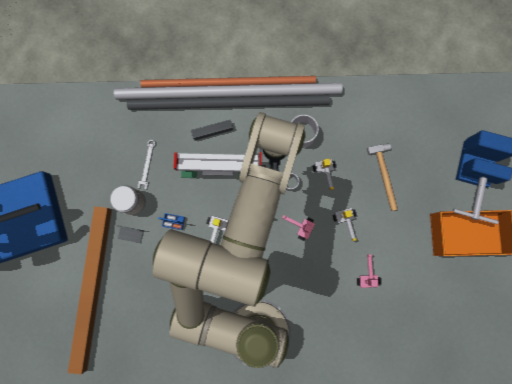

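The view shows the bolt handle at (390, 208) and the red bolt at (430, 190), with the rail mouth at about (425, 178). The top view shows two totes and two pink decoys, and no third tote where the arm had been.

>>> {"name": "move_arm", "arguments": {
  "motion": [
    [[0.37,0,0],[0,0,0]],
    [[0.37,0.02,0],[0,0,0]],
    [[0,0,0.6],[0,0,0]],
    [[0,0,0.6],[0,0,0]],
    [[0,0,0.6],[0,0,0]],
    [[0,0,0.6],[0,0,0]],
    [[0,0,0.4],[0,0,0]],
    [[0,0,0.2],[0,0,0]],
    [[0,0,0],[0,0,0]]
  ]
}}

```text
time_s: 3.8
position: [0.5931, -0.0287, 0.1577]
tool_rot: [[0.042, 0.999, -0.002], [0.999, -0.042, 0.0], [0.0, -0.002, -1.0]]
ft_force: [-0.3, -0.6, 0.2]
grip_width: 0.06
gripper_force: 0.0
```

>>> {"name": "move_arm", "arguments": {
  "motion": [
    [[0,0,0],[0,0,0]],
    [[0,0,0],[0,0,0]],
    [[0,0,0],[0,0,0]],
    [[0,0,0],[0,0,0]],
    [[0,0,0],[0,0,0]]
  ],
  "claw": 1,
  "force": 40
}}

```text
time_s: 4.3
position: [0.594, -0.0278, 0.1594]
tool_rot: [[0.041, 0.999, 0.002], [0.999, -0.041, -0.001], [-0.001, 0.002, -1.0]]
ft_force: [-1.1, -0.5, 6.2]
grip_width: 0.0152
gripper_force: 40.4
```

>>> {"name": "move_arm", "arguments": {
  "motion": [
    [[0,0.2,0],[0,0,0]],
    [[0,0.2,0],[0,0,0]],
    [[0,0.2,0],[0,0,0]],
    [[0,0.2,0],[0,0,0]],
    [[0,0.2,0],[0,0,0]],
    [[0,0.2,0],[0,0,0]],
    [[0,0.2,0],[0,0,0]],
    [[0,0.2,0],[0,0,0]],
    [[0,0,0],[0,0,0]]
  ]
}}

```text
time_s: 5.2
position: [0.6727, -0.0313, 0.1594]
tool_rot: [[0.041, 0.999, -0.003], [0.999, -0.041, -0.001], [-0.001, -0.003, -1.0]]
ft_force: [-11.5, -2.1, 8.5]
grip_width: 0.0149
gripper_force: 41.6
```

>>> {"name": "move_arm", "arguments": {
  "motion": [
    [[0,0.06,0],[0,0,0]],
    [[0,0.06,0],[0,0,0]],
    [[0,0,0],[0,0,0]]
  ]
}}

```text
time_s: 5.5
position: [0.6732, -0.0313, 0.1593]
tool_rot: [[0.041, 0.999, -0.018], [0.999, -0.041, -0.0], [-0.001, -0.018, -1.0]]
ft_force: [-40.9, -2.7, 20.8]
grip_width: 0.0154
gripper_force: 45.7
```

>>> {"name": "move_arm", "arguments": {
  "motion": [
    [[0,-0.13,0],[0,0,0]],
    [[0,0,0],[0,0,0]]
  ]
}}

```text
time_s: 5.7
position: [0.6726, -0.0313, 0.1593]
tool_rot: [[0.041, 0.999, 0.0], [0.999, -0.041, -0.001], [-0.001, 0.0, -1.0]]
ft_force: [-7.9, -2.3, 8.6]
grip_width: 0.0151
gripper_force: 41.8
```

>>> {"name": "move_arm", "arguments": {
  "motion": [
    [[0,0,0],[0,0,0]],
    [[0,0,0],[0,0,0]],
    [[0,0,0],[0,0,0]],
    [[0,0,-0.2],[0,0,0]],
    [[0,0,-0.6],[0,0,0]],
    [[0,0,-0.6],[0,0,0]],
    [[0,0,-0.6],[0,0,0]],
    [[0,0,0],[0,0,0]],
    [[0,0,0],[0,0,-0.78]],
    [[0,0,0],[0,0,-0.78]],
    [[-0.6,0,0],[0,0,0]],
    [[-0.6,0,0],[0,0,0]],
    [[-0.6,0,0],[0,0,0]],
    [[-0.6,0,0],[0,0,0]],
    [[0,0,0],[0,0,0]]
  ],
  "claw": 0.3
}}

```text
time_s: 7.2
position: [0.6943, -0.1527, 0.2572]
tool_rot: [[-0.172, 0.985, -0.001], [0.985, 0.172, -0.0], [-0.0, -0.001, -1.0]]
ft_force: [0.6, 0.5, 0.2]
grip_width: 0.0599
gripper_force: 0.0
```

Run:
```python
from w import *
f,W,d,er=wrist()
print(env.observe()['position'],yaw(),env.observe()['ft_force'])
posts(f,W)
go([.6243,-.2706,.066],100)
m=(np.abs(W[...,2]-.132)<.004)&(W[...,0]>.57)&(W[...,0]<.67)&(W[...,1]>-.05)&(W[...,1]<.28); P=W[m]
if len(P): print('rail ymin',np.percentile(P[:,1],[0,1,5]),len(P))
m=(W[...,2]>.16)&(W[...,2]<.17)&(np.abs(W[...,1]+.03)<.03)&(W[...,0]>.6); P=W[m]; print('handle',len(P),P.mean(0))
# arm of hook B
m=(np.abs(W[...,2]-.044)<.003)&(np.abs(W[...,0]-.57)<.025)&(np.abs(W[...,1]+.28)<.03); P=W[m]
if len(P)>10: print('armB',P.mean(0), np.degrees(np.arctan2(*(np.array([.6243,-.2706])-P[:,:2].mean(0))[::-1])))
```

```text
[ 0.69423898 -0.15066859  0.25749982] 99.99965257117186 [-0.08083568  0.79741045  0.25066762]
Y [100. 256.] 103 med [ 0.5302 -0.2857  0.0547] top None None
Y [ 16. 283.] 1003 med [ 0.44   -0.3335  0.0589] top [ 0.4396 -0.3382  0.0799] ((438.9835510253906, -338.4263916015625), (9.222923278808594, 23.943628311157227), 6.739256381988525)
turn 1 x -0.0  shift 4 x [-0.53, -0.449, 0.957]  total mm [-106.0, -89.7, 191.5] dyaw 0.0
rail ymin [-0.04440376 -0.04439129 -0.04434143] 12
handle 882 [ 0.67288058 -0.03498598  0.16482151]
armB [ 0.5683369  -0.2809386   0.04317468] 10.466787857719684
```

>>> {"name": "move_arm", "arguments": {
  "motion": [
    [[-0.53,-0.45,0],[0,0,0]],
    [[-0.53,-0.45,0],[0,0,0]],
    [[-0.53,-0.45,0],[0,0,0]],
    [[-0.53,-0.45,0],[0,0,0]],
    [[0,0,0.6],[0,0,0]],
    [[0,0,0.6],[0,0,0]],
    [[0,0,0.6],[0,0,0]],
    [[0,0,0.6],[0,0,0]],
    [[0,0,0.6],[0,0,0]],
    [[0,0,0.5],[0,0,0]],
    [[0,0,0.33],[0,0,0]],
    [[0,0,0],[0,0,0]]
  ]
}}

```text
time_s: 8.45
position: [0.6236, -0.2674, 0.0645]
tool_rot: [[-0.177, 0.984, -0.004], [0.984, 0.177, 0.003], [0.004, -0.003, -1.0]]
ft_force: [0.5, 1.4, 0.5]
grip_width: 0.0601
gripper_force: 0.0
```

>>> {"name": "move_arm", "arguments": {
  "motion": [
    [[0,0,0],[0,0,0]],
    [[0,0,0],[0,0,0]],
    [[0,0,0],[0,0,0]],
    [[0,0,0],[0,0,0]],
    [[0,0,0],[0,0,0]]
  ],
  "claw": 1,
  "force": 60
}}

```text
time_s: 8.95
position: [0.6247, -0.2693, 0.0684]
tool_rot: [[-0.176, 0.984, 0.002], [0.984, 0.176, -0.001], [-0.001, 0.002, -1.0]]
ft_force: [-2.8, 1.7, 6.1]
grip_width: 0.0231
gripper_force: 59.3
```

Run:
```python
from w import *
o=env.observe();print(o['position'],yaw(),o['ft_force'],o['grip_width'])
```

```text
[ 0.62468035 -0.26927337  0.06840754] 100.13830255885914 [-2.81287325  1.70436202  6.11219845] 0.02312000065872619
```

>>> {"name": "move_arm", "arguments": {
  "motion": [
    [[0,0,-0.2],[0,0,0]],
    [[0,0,-0.6],[0,0,0]],
    [[0,0,-0.6],[0,0,0]],
    [[0,0,-0.6],[0,0,0]],
    [[0,0,-0.25],[0,0,0]],
    [[0,0,0],[0,0,0.8]],
    [[0,0,0],[0,0,0.8]],
    [[0.67,-0.08,0],[0,0,0]],
    [[0.67,-0.08,0],[0,0,0]],
    [[0.67,-0.08,0],[0,0,0]],
    [[0.67,-0.08,0],[0,0,0]],
    [[0.67,-0.08,0],[0,0,0]],
    [[0,0,0],[0,0,0]],
    [[0,0,0],[0,0,0]],
    [[0,0,0],[0,0,0]]
  ]
}}

```text
time_s: 10.45
position: [0.612, -0.1016, 0.1788]
tool_rot: [[0.047, 0.999, -0.001], [0.999, -0.047, 0.0], [-0.0, -0.001, -1.0]]
ft_force: [-0.2, 0.2, -6.2]
grip_width: 0.0233
gripper_force: 60.2
```

Run:
```python
from w import *
o=env.observe();print(o['position'],yaw(),o['ft_force'],o['grip_width'])
f,W,d,er=wrist('w3.png',sc=1.5)
m=(np.abs(W[...,2]-.132)<.004)&(W[...,0]>.56)&(W[...,0]<.68)&(W[...,1]>-.05)&(W[...,1]<.28); P=W[m]
L=[]
for y in np.arange(-.02,.28,.01):
    q=P[np.abs(P[:,1]-y)<.003]
    if len(q)>3: L.append((y,q[:,0].min(),q[:,0].max(),len(q)))
L=np.array(L);print(L.round(4)); 
go([.6116,-.10,.181],87.3)
```

```text
[ 0.61203544 -0.10164552  0.17876521] 87.29941265394761 [-0.18975132  0.18629402 -6.16261765] 0.023280405750664198
[[-2.000e-02  6.647e-01  6.676e-01  3.200e+01]
 [-1.000e-02  5.865e-01  6.446e-01  7.820e+02]
 [ 0.000e+00  5.870e-01  6.449e-01  9.440e+02]
 [ 1.000e-02  5.874e-01  6.455e-01  1.007e+03]]
turn 1 x -0.003  shift 1 x [0.037, -0.011, -0.043]  total mm [1.8, -0.6, -2.2] dyaw 0.02
```

View pics/w3.png

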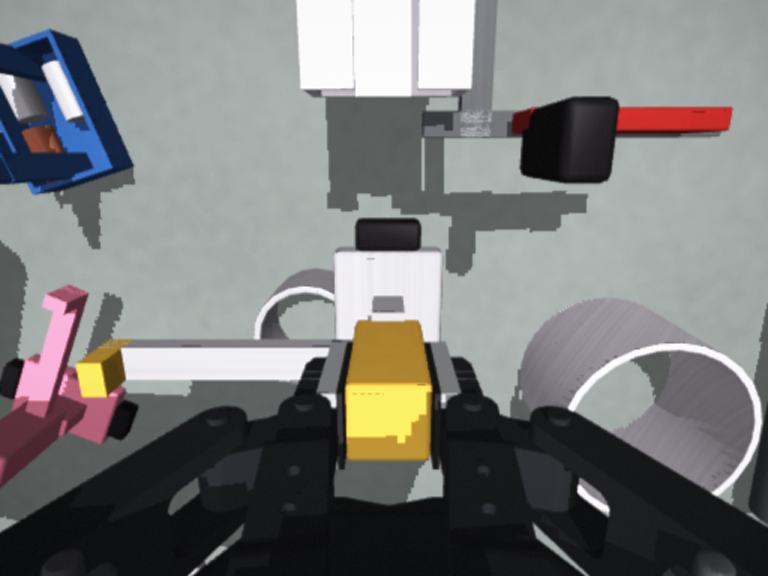

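>>> {"name": "move_arm", "arguments": {
  "motion": [
    [[0,-0.012,-0.05],[0,0,0]],
    [[0.3,0,0],[0,0,0]],
    [[0.3,0,0],[0,0,0]],
    [[0.3,0,0],[0,0,0]],
    [[0.2,0,0],[0,0,0]],
    [[0.2,0,0],[0,0,0]],
    [[0.2,0,0],[0,0,0]],
    [[0.2,0,0],[0,0,0]],
    [[0,0,0],[0,0,0]]
  ]
}}

```text
time_s: 11.4
position: [0.6155, -0.0147, 0.1818]
tool_rot: [[0.045, 0.999, -0.0], [0.999, -0.045, 0.0], [0.0, -0.0, -1.0]]
ft_force: [0.3, -0.1, -5.5]
grip_width: 0.0232
gripper_force: 60.1
```

>>> {"name": "move_arm", "arguments": {
  "motion": [
    [[0.2,0,0],[0,0,0]],
    [[0.2,0,0],[0,0,0]],
    [[0.2,0,0],[0,0,0]],
    [[0.3,0,0],[0,0,0]],
    [[0.3,0,0],[0,0,0]],
    [[0.3,0,0],[0,0,0]],
    [[0.3,0,0],[0,0,0]],
    [[0,0,0],[0,0,0]]
  ]
}}

```text
time_s: 12.2
position: [0.6196, 0.0764, 0.1818]
tool_rot: [[0.044, 0.999, -0.0], [0.999, -0.044, 0.001], [0.001, -0.0, -1.0]]
ft_force: [-0.2, -1.0, -6.2]
grip_width: 0.0232
gripper_force: 60.1
```

>>> {"name": "move_arm", "arguments": {
  "motion": [
    [[0.4,0,0],[0,0,0]],
    [[0.4,0,0],[0,0,0]],
    [[0.4,0,0],[0,0,0]],
    [[0.4,0,0],[0,0,0]],
    [[0.4,0,0],[0,0,0]],
    [[0.4,0,0],[0,0,0]],
    [[0.4,0,0],[0,0,0]],
    [[0.2,0,0],[0,0,0]],
    [[0,0,0.04],[0,0,0]],
    [[0,0,0],[0,0,0]]
  ]
}}

```text
time_s: 13.2
position: [0.6265, 0.223, 0.1793]
tool_rot: [[0.047, 0.999, -0.001], [0.999, -0.047, -0.001], [-0.001, -0.001, -1.0]]
ft_force: [0.2, -0.2, -5.9]
grip_width: 0.0231
gripper_force: 60.2
```

>>> {"name": "move_arm", "arguments": {
  "motion": [
    [[0,0,0],[0,0,0]],
    [[0,0,0],[0,0,0]],
    [[0,0,0],[0,0,0]],
    [[0,0,-0.2],[0,0,0]],
    [[0,0,-0.5],[0,0,0]],
    [[0,0,-0.6],[0,0,0]],
    [[0,0,-0.6],[0,0,0]],
    [[0,0,-0.5],[0,0,0]],
    [[-0.44,-0.57,0],[0,0,0]],
    [[-0.44,-0.57,0],[0,0,0]],
    [[-0.44,-0.57,0],[0,0,0]],
    [[-0.44,-0.57,0],[0,0,0]],
    [[-0.44,-0.57,0],[0,0,0]],
    [[-0.44,-0.57,0],[0,0,0]],
    [[0,0,0],[0,0,0]],
    [[0,0,0],[0,0,0]]
  ],
  "claw": 0.3
}}

```text
time_s: 14.8
position: [0.4497, 0.0996, 0.3011]
tool_rot: [[0.047, 0.999, 0.003], [0.999, -0.047, 0.0], [0.0, 0.003, -1.0]]
ft_force: [0.5, -0.2, -0.6]
grip_width: 0.06
gripper_force: 0.0
```

Run:
```python
from w import *
o=env.observe();print(o['position'],yaw(),o['ft_force'],o['grip_width'])
f,W,d,er=wrist('w4.png')
posts(f,W); posts(f,W,.192)
```

```text
[0.44974918 0.09957276 0.30110177] 87.2815270090095 [ 0.47099488 -0.2341923  -0.593092  ] 0.05995039785088355
Y [502.  14.] 548 med [0.6198 0.217  0.1911] top None None
Y [357.  18.] 210 med [0.5301 0.225  0.1651] top None None
Y [140. 105.] 85 med [0.3183 0.1709 0.0551] top None None
Y [220. 126.] 522 med [0.4109 0.1453 0.0811] top [0.4104 0.1447 0.0811] ((410.19061279296875, 144.576171875), (23.93585777282715, 23.810161590576172), 72.5667495727539)
Y [502.  14.] 548 med [0.6198 0.217  0.1911] top [0.62   0.2171 0.191 ] ((620.9225463867188, 217.74412536621094), (17.2164363861084, 15.292695045471191), 89.27122497558594)
Y [357.  18.] 210 med [0.5301 0.225  0.1651] top None None
Y [140. 105.] 85 med [0.3183 0.1709 0.0551] top None None
Y [220. 126.] 522 med [0.4109 0.1453 0.0811] top None None
```

View pics/w4.png

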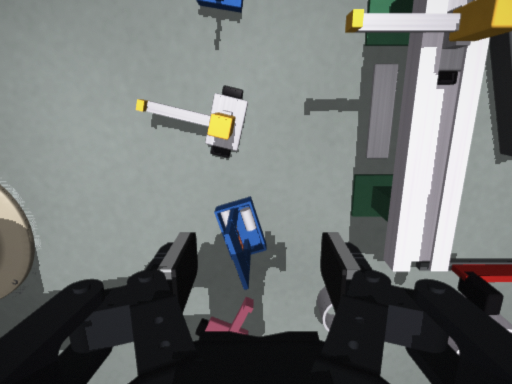

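The view shows trolley 1 in the rail with its hook toward the robot, post at (500, 20). Trolley A's post is at (220, 126) with its hook tip at (140, 105).

>>> {"name": "move_arm", "arguments": {
  "motion": [
    [[0,0,0],[0,0,0.87]],
    [[0,0,0],[0,0,0.87]],
    [[0.32,-0.51,0],[0,0,0]],
    [[0.32,-0.51,0],[0,0,0]],
    [[0,0,0.6],[0,0,0]],
    [[0,0,0.6],[0,0,0]],
    [[0,0,0.6],[0,0,0]],
    [[0,0,0.6],[0,0,0]],
    [[0,0,0.6],[0,0,0]],
    [[0,0,0.6],[0,0,0]],
    [[0,0,0.6],[0,0,0]],
    [[0,0,0.4],[0,0,0]],
    [[0,0,0.1],[0,0,0]],
    [[0,0,0],[0,0,0]]
  ]
}}

```text
time_s: 16.25
position: [0.4105, 0.1454, 0.0645]
tool_rot: [[0.285, 0.959, -0.001], [0.959, -0.285, -0.0], [-0.0, -0.001, -1.0]]
ft_force: [0.5, 0.4, -0.2]
grip_width: 0.0599
gripper_force: 0.0
```

>>> {"name": "move_arm", "arguments": {
  "motion": [
    [[0,0,0],[0,0,0]],
    [[0,0,0],[0,0,0]],
    [[0,0,0],[0,0,0]],
    [[0,0,0],[0,0,0]],
    [[0,0,0],[0,0,0]]
  ],
  "claw": 1,
  "force": 60
}}

```text
time_s: 16.75
position: [0.4103, 0.1452, 0.0658]
tool_rot: [[0.285, 0.958, 0.002], [0.958, -0.285, 0.0], [0.001, 0.002, -1.0]]
ft_force: [-1.6, 1.3, 6.4]
grip_width: 0.0235
gripper_force: 59.3
```

Run:
```python
from w import *
o=env.observe();print(o['position'],yaw(),o['ft_force'],o['grip_width'])
p=o['position']; y=yaw()
s=[p[0],p[1],p[2]+.1125]
go([.45,-.13,s[2]],87.3,s=s,y0=y)
go([.6116,-.10,s[2]],87.3,s=[.45,-.13,s[2]],y0=87.3)
```

```text
[0.41032479 0.1452042  0.06575925] 73.42393806131847 [-1.5926144   1.33793652  6.39187131] 0.02347983231463676
turn 2 x -0.867  shift 6 x [-0.91, 0.175, -0.0]  total mm [-273.0, 52.6, -0.0] dyaw 13.88
turn 0 x -0.0  shift 4 x [0.188, 0.8, -0.0]  total mm [37.6, 160.0, -0.0] dyaw 0.0
```

>>> {"name": "move_arm", "arguments": {
  "motion": [
    [[0,0,-0.3],[0,0,0]],
    [[0,0,-0.6],[0,0,0]],
    [[0,0,-0.6],[0,0,0]],
    [[0,0,-0.6],[0,0,0]],
    [[0,0,-0.6],[0,0,0]],
    [[0,0,-0.3],[0,0,0]],
    [[0,0,0],[0,0,-0.87]],
    [[0,0,0],[0,0,-0.87]],
    [[-0.68,0.13,0],[0,0,0]],
    [[-0.68,0.13,0],[0,0,0]],
    [[-0.68,0.13,0],[0,0,0]],
    [[-0.68,0.13,0],[0,0,0]],
    [[-0.68,0.13,0],[0,0,0]],
    [[-0.68,0.13,0],[0,0,0]],
    [[-0.68,0.13,0],[0,0,0]],
    [[-0.68,0.13,0],[0,0,0]],
    [[0,0,0],[0,0,0]]
  ]
}}

```text
time_s: 18.45
position: [0.4494, -0.1325, 0.2145]
tool_rot: [[0.05, 0.999, -0.0], [0.999, -0.05, -0.001], [-0.001, -0.0, -1.0]]
ft_force: [-0.1, 1.1, -6.5]
grip_width: 0.0236
gripper_force: 60.1
```

>>> {"name": "move_arm", "arguments": {
  "motion": [
    [[0.16,0.64,0],[0,0,0]],
    [[0.16,0.64,0],[0,0,0]],
    [[0.16,0.64,0],[0,0,0]],
    [[0.16,0.64,0],[0,0,0]],
    [[0.16,0.64,0],[0,0,0]],
    [[0,0,0.35],[0,0,0]],
    [[0,0,0.3],[0,0,0]],
    [[0,0,0],[0,0,0]],
    [[0,0,0],[0,0,0]]
  ]
}}

```text
time_s: 19.35
position: [0.6107, -0.0962, 0.1824]
tool_rot: [[0.046, 0.999, -0.001], [0.999, -0.046, 0.0], [0.0, -0.001, -1.0]]
ft_force: [0.3, 0.5, -5.4]
grip_width: 0.0232
gripper_force: 62.3
```

```bash
cat > foot.py <<'E'
from w import *
o=env.observe();print(o['position'],yaw(),o['ft_force'],o['grip_width'])
f,W,d,er=wrist('foot%d.png'%int(o['time_s']*10))
# foot: white surface z .115-.13 between TCP y+.02 and +.035
X,Y,Z=W[...,0],W[...,1],W[...,2]; p=o['position']
m=(Y>p[1]+.018)&(Y<p[1]+.031)&(np.abs(X-p[0])<.05)&(Z>.10)&(Z<.14)&(f.min(-1)>90)
P=W[m]; 
if len(P):
    zf=np.median(P[:,2]); P=P[np.abs(P[:,2]-zf)<.004]; print('foot x',np.percentile(P[:,0],[.5,99.5]),'ctr',np.percentile(P[:,0],[.5,99.5]).mean(),'y',P[:,1].mean(),'ztop',zf,len(P))
    yf=P[:,1].mean(); print('rail centre there',.6156+.047*(yf+.01))
go([.6158+.047*(p[1]+.01),p[1],.181],87.3)
E
python3 foot.py
```

```text
[ 0.61069676 -0.09618136  0.18244438] 87.34799975760106 [ 0.33919264  0.45616494 -5.37564298] 0.023222357837383578
foot x [0.590115   0.63358052] ctr 0.6118477596593741 y -0.07157371894025942 ztop 0.12783384063590383 1593
rail centre there 0.6127060352098078
turn 1 x 0.005  shift 1 x [0.005, 0.016, 0.042]  total mm [0.2, 0.8, 2.1] dyaw -0.04
```

>>> {"name": "move_arm", "arguments": {
  "motion": [
    [[0,0.016,0.056],[0,0,0]],
    [[0.3,0,0],[0,0,0]],
    [[0.3,0,0],[0,0,0]],
    [[0.2,0,0],[0,0,0]],
    [[0.2,0,0],[0,0,0]],
    [[0.2,0,0],[0,0,0]],
    [[0.2,0,0],[0,0,0]],
    [[0.2,0,0],[0,0,0]],
    [[0.2,0,0],[0,0,0]],
    [[0,0,0],[0,0,0]]
  ]
}}

```text
time_s: 20.4
position: [0.6159, -0.0053, 0.1795]
tool_rot: [[0.045, 0.999, -0.0], [0.999, -0.045, 0.0], [0.0, -0.0, -1.0]]
ft_force: [-0.4, 0.5, -6.6]
grip_width: 0.0234
gripper_force: 62.5
```

>>> {"name": "move_arm", "arguments": {
  "motion": [
    [[0.2,0,0],[0,0,0]],
    [[0.3,0,0],[0,0,0]],
    [[0.3,0,0],[0,0,0]],
    [[0.4,0,0],[0,0,0]],
    [[0.4,0,0],[0,0,0]],
    [[0.4,0,0],[0,0,0]],
    [[0.4,0,0],[0,0,0]],
    [[0.3,0,0],[0,0,0]],
    [[0,0,0.03],[0,0,0]],
    [[0,0,0],[0,0,0]],
    [[0,0,0],[0,0,0]]
  ]
}}

```text
time_s: 21.5
position: [0.6222, 0.1274, 0.1779]
tool_rot: [[0.047, 0.999, -0.0], [0.999, -0.047, -0.0], [-0.0, -0.0, -1.0]]
ft_force: [-0.4, -0.1, -6.2]
grip_width: 0.0228
gripper_force: 62.6
```

>>> {"name": "move_arm", "arguments": {
  "motion": [
    [[0,0,0],[0,0,0]],
    [[0,0,0],[0,0,0]],
    [[0,0,0],[0,0,0]],
    [[0,0,-0.2],[0,0,0]],
    [[0,0,-0.5],[0,0,0]],
    [[0,0,-0.6],[0,0,0]],
    [[0,0,-0.6],[0,0,0]],
    [[0,0,-0.5],[0,0,0]],
    [[-0.8,-0.26,0],[0,0,0]],
    [[-0.8,-0.26,0],[0,0,0]],
    [[-0.8,-0.26,0],[0,0,0]],
    [[-0.8,-0.26,0],[0,0,0]],
    [[-0.8,-0.26,0],[0,0,0]],
    [[-0.8,-0.26,0],[0,0,0]],
    [[-0.8,-0.26,0],[0,0,0]],
    [[-0.8,-0.26,0],[0,0,0]],
    [[-0.8,-0.26,0],[0,0,0]],
    [[-0.8,-0.26,0],[0,0,0]],
    [[0,0,0],[0,0,0]],
    [[0,0,0],[0,0,0]]
  ],
  "claw": 0.3
}}

```text
time_s: 23.5
position: [0.4734, -0.266, 0.2987]
tool_rot: [[0.048, 0.999, 0.001], [0.999, -0.048, -0.0], [-0.0, 0.001, -1.0]]
ft_force: [-0.3, 0.5, 0.6]
grip_width: 0.0597
gripper_force: 0.0
```

Run:
```python
from w import *
o=env.observe();print(o['position'],yaw(),o['ft_force'],o['grip_width'])
f,W,d,er=wrist()
posts(f,W)
go([.4305,-.3395,.066],103.5)
```

```text
[ 0.47343647 -0.26598667  0.29874948] 87.23136280984788 [-0.34388178  0.46072135  0.62206342] 0.05971769969121793
Y [226. 223.] 665 med [ 0.4316 -0.3349  0.0801] top [ 0.4305 -0.3393  0.0809] ((429.97711181640625, -340.1783752441406), (24.133773803710938, 24.187349319458008), 12.449291229248047)
Y [156. 239.] 80 med [ 0.3364 -0.3612  0.0548] top None None
turn 3 x -0.674  shift 5 x [-0.249, -0.238, 0.931]  total mm [-62.2, -59.5, 232.7] dyaw 16.18
```

>>> {"name": "move_arm", "arguments": {
  "motion": [
    [[0,0,0],[0,0,-0.65]],
    [[0,0,0],[0,0,-0.65]],
    [[0,0,0],[0,0,-0.65]],
    [[-0.42,-0.4,0],[0,0,0]],
    [[-0.42,-0.4,0],[0,0,0]],
    [[-0.42,-0.4,0],[0,0,0]],
    [[0,0,0.6],[0,0,0]],
    [[0,0,0.6],[0,0,0]],
    [[0,0,0.6],[0,0,0]],
    [[0,0,0.6],[0,0,0]],
    [[0,0,0.6],[0,0,0]],
    [[0,0,0.6],[0,0,0]],
    [[0,0,0.6],[0,0,0]],
    [[0,0,0.3],[0,0,0]],
    [[0,0,0.12],[0,0,0]],
    [[0,0,0],[0,0,0]]
  ]
}}

```text
time_s: 25.15
position: [0.4299, -0.3395, 0.067]
tool_rot: [[-0.225, 0.974, -0.0], [0.974, 0.225, 0.0], [0.0, -0.0, -1.0]]
ft_force: [-0.3, -0.7, -0.1]
grip_width: 0.0598
gripper_force: 0.0
```

>>> {"name": "move_arm", "arguments": {
  "motion": [
    [[0,0,0],[0,0,0]],
    [[0,0,0],[0,0,0]],
    [[0,0,0],[0,0,0]],
    [[0,0,0],[0,0,0]],
    [[0,0,0],[0,0,0]]
  ],
  "claw": 1,
  "force": 60
}}

```text
time_s: 25.65
position: [0.4298, -0.3405, 0.0681]
tool_rot: [[-0.224, 0.975, 0.002], [0.975, 0.224, -0.002], [-0.002, 0.001, -1.0]]
ft_force: [0.3, 0.9, 7.5]
grip_width: 0.0231
gripper_force: 60.7
```

Run:
```python
from w import *
o=env.observe();print(o['position'],yaw(),o['ft_force'],o['grip_width'])
p=o['position']; y=yaw()
go([.6116,-.10,p[2]],87.3,s=p,y0=y)
```

```text
[ 0.42984506 -0.340534    0.06813143] 102.93908941913693 [0.27190319 0.85291832 7.47238119] 0.023120058577803172
turn 2 x 0.977  shift 5 x [0.995, 0.681, -0.0]  total mm [248.8, 170.2, -0.0] dyaw -15.64
```

>>> {"name": "move_arm", "arguments": {
  "motion": [
    [[0,0,-0.25],[0,0,0]],
    [[0,0,-0.6],[0,0,0]],
    [[0,0,-0.6],[0,0,0]],
    [[0,0,-0.6],[0,0,0]],
    [[0,0,-0.2],[0,0,0]],
    [[0,0,0],[0,0,0.98]],
    [[0,0,0],[0,0,0.98]],
    [[0.62,0.425,0],[0,0,0]],
    [[0.62,0.425,0],[0,0,0]],
    [[0.62,0.425,0],[0,0,0]],
    [[0.62,0.425,0],[0,0,0]],
    [[0.62,0.425,0],[0,0,0]],
    [[0.62,0.425,0],[0,0,0]],
    [[0.62,0.425,0],[0,0,0]],
    [[0.62,0.425,0],[0,0,0]],
    [[0,0,0],[0,0,0]],
    [[0,0,0],[0,0,0]]
  ]
}}

```text
time_s: 27.35
position: [0.6107, -0.0998, 0.1781]
tool_rot: [[0.046, 0.999, -0.003], [0.999, -0.046, 0.001], [0.001, -0.003, -1.0]]
ft_force: [0.1, -0.0, -5.8]
grip_width: 0.0231
gripper_force: 61.2
```

```bash
python3 foot.py
```

```text
[ 0.61067156 -0.09978209  0.17812163] 87.34501878218278 [ 0.10563795 -0.01517109 -5.77501   ] 0.02309944714720386
foot x [0.59017043 0.63378902] ctr 0.6119797232263797 y -0.07519205586081285 ztop 0.12124683324116804 1540
rail centre there 0.6125359733745418
turn 1 x -0.003  shift 1 x [0.017, 0.022, -0.052]  total mm [0.9, 1.1, -2.6] dyaw 0.03
```

>>> {"name": "move_arm", "arguments": {
  "motion": [
    [[0,0.014,-0.076],[0,0,0]],
    [[0.3,0,0],[0,0,0]],
    [[0.3,0,0],[0,0,0]],
    [[0.2,0,0],[0,0,0]],
    [[0.2,0,0],[0,0,0]],
    [[0.2,0,0],[0,0,0]],
    [[0.2,0,0],[0,0,0]],
    [[0.2,0,0],[0,0,0]],
    [[0.2,0,0],[0,0,0]],
    [[0.2,0,0],[0,0,0]],
    [[0,0,0],[0,0,0]]
  ]
}}

```text
time_s: 28.5
position: [0.6165, 0.0007, 0.1833]
tool_rot: [[0.046, 0.999, -0.0], [0.999, -0.046, 0.0], [0.0, -0.0, -1.0]]
ft_force: [0.6, -0.3, -5.4]
grip_width: 0.0232
gripper_force: 61.2
```

>>> {"name": "move_arm", "arguments": {
  "motion": [
    [[0.2,0,0.02],[0,0,0]],
    [[0.2,0,0],[0,0,0]],
    [[0.2,0,0],[0,0,0]],
    [[0.16,0,0],[0,0,0]],
    [[0.1,0,0],[0,0,0]],
    [[0,0,0.06],[0,0,0]],
    [[0,0,0],[0,0,0]],
    [[0,0,0],[0,0,0]]
  ]
}}

```text
time_s: 29.3
position: [0.6185, 0.0422, 0.179]
tool_rot: [[0.048, 0.999, -0.001], [0.999, -0.048, 0.001], [0.001, -0.001, -1.0]]
ft_force: [0.2, -0.9, -5.7]
grip_width: 0.0235
gripper_force: 61.1
```

>>> {"name": "move_arm", "arguments": {
  "motion": [
    [[0,0,0],[0,0,0]],
    [[0,0,0],[0,0,0]],
    [[0,0,0],[0,0,0]],
    [[0,0,-0.2],[0,0,0]],
    [[0,0,-0.5],[0,0,0]],
    [[0,0,-0.6],[0,0,0]],
    [[0,0,-0.6],[0,0,0]],
    [[0,0,-0.5],[0,0,0]],
    [[-0.48,0.39,0],[0,0,0]],
    [[-0.48,0.39,0],[0,0,0]],
    [[-0.48,0.39,0],[0,0,0]],
    [[0,0,0],[0,0,0]],
    [[0,0,0],[0,0,0]]
  ],
  "claw": 0.3
}}

```text
time_s: 30.6
position: [0.6736, -0.0329, 0.2997]
tool_rot: [[0.049, 0.999, 0.0], [0.999, -0.049, 0.0], [0.0, 0.0, -1.0]]
ft_force: [0.2, -0.5, -0.2]
grip_width: 0.0597
gripper_force: 0.0
```

Run:
```python
from w import *
o=env.observe();print(o['position'],yaw(),o['ft_force'],o['grip_width'])
f,W,d,er=wrist('w5.png')
m=(W[...,2]>.160)&(W[...,2]<.17)&(np.abs(W[...,1]+.03)<.025)&(W[...,0]>.63)&(f.max(-1)<70); P=W[m]; r=cv2.minAreaRect((P[:,:2]*1000).astype(np.float32)); print(r)
posts(f,W,.192)
go([r[0][0]/1000,r[0][1]/1000,.157])
```

```text
[ 0.67362994 -0.0329021   0.29969969] 87.20880907376912 [ 0.18507256 -0.46733988 -0.17470352] 0.05969571532912504
((672.4585571289062, -31.816160202026367), (23.551557540893555, 15.716229438781738), 87.30160522460938)
Y [178.  97.] 1119 med [0.6198 0.0419 0.1912] top [0.6195 0.0417 0.1912] ((619.0816040039062, 41.89117431640625), (22.868755340576172, 23.68227195739746), 86.99942016601562)
Y [64. 97.] 163 med [0.5232 0.0467 0.1651] top None None
turn 0 x -0.0  shift 3 x [0.002, -0.006, 0.953]  total mm [0.3, -0.9, 143.0] dyaw 0.0
```

View pics/w5.png

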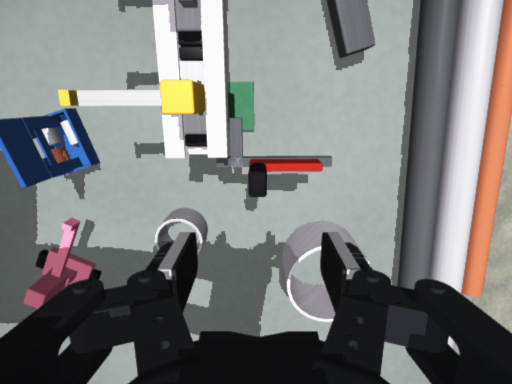

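The view shows the third trolley inside the mouth, post at (180, 97) with its hook toward the robot. The bolt handle is at (258, 180).

>>> {"name": "move_arm", "arguments": {
  "motion": [
    [[0,-0.01,0.6],[0,0,0]],
    [[0,0,0.6],[0,0,0]],
    [[0,0,0.6],[0,0,0]],
    [[0,0,0.6],[0,0,0]],
    [[0,0,0.3],[0,0,0]],
    [[0,0,0.12],[0,0,0]],
    [[0,0,0],[0,0,0]]
  ]
}}

```text
time_s: 31.35
position: [0.6729, -0.0318, 0.1587]
tool_rot: [[0.047, 0.999, -0.0], [0.999, -0.047, 0.0], [0.0, -0.0, -1.0]]
ft_force: [0.2, 0.1, -0.1]
grip_width: 0.0597
gripper_force: 0.0
```

>>> {"name": "move_arm", "arguments": {
  "motion": [
    [[0,0,0],[0,0,0]],
    [[0,0,0],[0,0,0]],
    [[0,0,0],[0,0,0]],
    [[0,0,0],[0,0,0]],
    [[0,0,0],[0,0,0]]
  ],
  "claw": 1,
  "force": 40
}}

```text
time_s: 31.85
position: [0.6726, -0.0325, 0.1594]
tool_rot: [[0.048, 0.999, -0.001], [0.999, -0.048, -0.0], [-0.0, -0.001, -1.0]]
ft_force: [-5.2, 0.6, 5.3]
grip_width: 0.0152
gripper_force: 39.6
```

>>> {"name": "move_arm", "arguments": {
  "motion": [
    [[0,-0.2,0],[0,0,0]],
    [[0,-0.2,0],[0,0,0]],
    [[0,-0.2,0],[0,0,0]],
    [[0,-0.2,0],[0,0,0]],
    [[0,-0.2,0],[0,0,0]],
    [[0,-0.2,0],[0,0,0]],
    [[0,-0.2,0],[0,0,0]],
    [[0,-0.2,0],[0,0,0]],
    [[0,-0.04,0],[0,0,0]],
    [[0,0,0],[0,0,0]]
  ]
}}

```text
time_s: 32.85
position: [0.5914, -0.0288, 0.1594]
tool_rot: [[0.048, 0.999, 0.001], [0.999, -0.048, -0.001], [-0.001, 0.001, -1.0]]
ft_force: [-1.3, 0.3, 7.0]
grip_width: 0.0149
gripper_force: 40.3
```

No stop felt yet; pushing on to it.

>>> {"name": "move_arm", "arguments": {
  "motion": [
    [[0,-0.06,0],[0,0,0]],
    [[0,-0.06,0],[0,0,0]],
    [[0,0,0],[0,0,0]]
  ]
}}

```text
time_s: 33.15
position: [0.5874, -0.0286, 0.1594]
tool_rot: [[0.048, 0.999, 0.006], [0.999, -0.048, -0.001], [-0.0, 0.006, -1.0]]
ft_force: [7.7, -0.4, 3.3]
grip_width: 0.0153
gripper_force: 40.2
```

>>> {"name": "move_arm", "arguments": {
  "motion": [
    [[0,-0.04,0],[0,0,0]],
    [[0,0,0],[0,0,0]],
    [[0,0.06,0],[0,0,0]],
    [[0,0,0],[0,0,0]]
  ]
}}

```text
time_s: 33.55
position: [0.5876, -0.0286, 0.1594]
tool_rot: [[0.048, 0.999, 0.003], [0.999, -0.048, -0.001], [-0.001, 0.003, -1.0]]
ft_force: [1.3, -0.0, 6.5]
grip_width: 0.0152
gripper_force: 41.1
```

>>> {"name": "move_arm", "arguments": {
  "motion": [
    [[0,0,0],[0,0,0]],
    [[0,0,0],[0,0,0]],
    [[0,0,0],[0,0,0]],
    [[0,0,-0.2],[0,0,0]],
    [[0,0,-0.6],[0,0,0]],
    [[0,0,-0.6],[0,0,0]],
    [[0,0,-0.6],[0,0,0]],
    [[0,0,-0.6],[0,0,0]],
    [[-0.2,-0.63,0],[0,0,0]],
    [[-0.2,-0.63,0],[0,0,0]],
    [[-0.2,-0.63,0],[0,0,0]],
    [[-0.2,-0.63,0],[0,0,0]],
    [[0,0,0],[0,0,0]],
    [[0,0,0],[0,0,0]]
  ],
  "claw": 0.3
}}

```text
time_s: 34.95
position: [0.4584, -0.0624, 0.2893]
tool_rot: [[0.049, 0.999, 0.002], [0.999, -0.049, -0.001], [-0.0, 0.002, -1.0]]
ft_force: [0.6, -0.3, -0.7]
grip_width: 0.0599
gripper_force: 0.0
```

```bash
cat > tote.py <<'E'
from w import *
import sys
def handle(f,W,lo=.098,hi=.118):
    m=blue(f,W)|True
    Z=W[...,2]; m=(Z>lo)&(Z<hi)&blue(f,W)
    for c,a,P in blobs(m,W,15):
        r=cv2.minAreaRect((P[:,:2]*1000).astype(np.float32)); c2=P[:,:2]-P[:,:2].mean(0)
        ev,V=np.linalg.eigh(c2.T@c2); v=V[:,1]; v=v if v[1]>0 else -v
        print('H px',c.round(),a,'mean',P.mean(0).round(4),'rect',np.round(r[0],1),np.round(r[1],1),round(r[2],1),'long-axis yaw',np.degrees(np.arctan2(v[1],v[0])).round(1))
if __name__=='__main__':
    o=env.observe();print(o['position'],yaw(),o['ft_force'],o['grip_width'])
    f,W,d,er=wrist(sys.argv[1]); handle(f,W,.108,.116); posts(f,W,.192)
    m=(W[...,2]>.160)&(W[...,2]<.17)&(np.abs(W[...,1]+.03)<.025)&(W[...,0]>.57)&(W[...,0]<.63)&(f.max(-1)<70); P=W[m]
    if len(P): print('handle',cv2.minAreaRect((P[:,:2]*1000).astype(np.float32)))
E
python3 tote.py w6.png
```

```text
[ 0.45844998 -0.06241631  0.28928031] 87.21078408537215 [ 0.58546655 -0.26774318 -0.68714573] 0.059867232598969464
H px [215. 113.] 491 mean [ 0.4206 -0.0026  0.1112] rect [420.7  -3.4] [ 6.1 71.3] 14.5 long-axis yaw 104.4
Y [478.  36.] 2548 med [0.608  0.0412 0.1899] top [0.616  0.0412 0.1908] ((617.8566284179688, 41.48497772216797), (23.713260650634766, 24.599519729614258), 88.2890396118164)
Y [337.  41.] 246 med [0.5212 0.0457 0.1649] top None None
handle ((587.0739135742188, -28.258102416992188), (23.77830696105957, 15.749144554138184), 88.38996887207031)
```

View pics/w6.png

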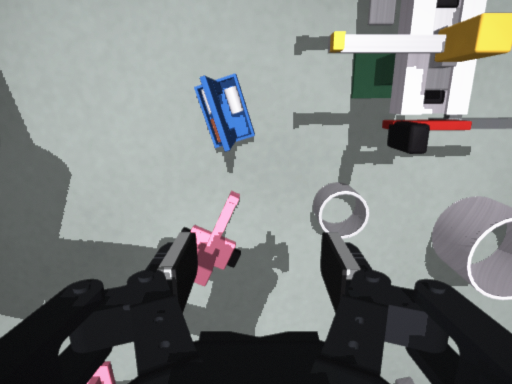

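The bolt now sits across the mouth, handle at (408, 137), and the first tote's handle is at (215, 113).

>>> {"name": "move_arm", "arguments": {
  "motion": [
    [[0,0,0],[0,0,-0.72]],
    [[0,0,0],[0,0,-0.72]],
    [[0,0,0],[0,0,-0.72]],
    [[0.45,-0.15,0],[0,0,0]],
    [[0.45,-0.15,0],[0,0,0]],
    [[0.45,-0.14,0],[0,0,0]],
    [[0,0,0.6],[0,0,0]],
    [[0,0,0.6],[0,0,0]],
    [[0,0,0.6],[0,0,0]],
    [[0,0,0.6],[0,0,0]],
    [[0,0,0.6],[0,0,0]],
    [[0,0,0.5],[0,0,0]],
    [[0,0,0.3],[0,0,0]],
    [[0,0,0],[0,0,0]]
  ]
}}

```text
time_s: 36.4
position: [0.4203, -0.0021, 0.0967]
tool_rot: [[-0.252, 0.968, -0.004], [0.968, 0.252, 0.001], [0.002, -0.003, -1.0]]
ft_force: [-0.7, 0.6, 0.8]
grip_width: 0.0596
gripper_force: 0.0
```

Run:
```python
from tote import *
o=env.observe();print(o['position'],yaw(),o['ft_force'])
f,W,d,er=wrist('w7.png'); handle(f,W,.09,.13)
```

```text
[ 0.42026682 -0.00206648  0.09669172] 104.56735260127459 [-0.73544212  0.60648396  0.79108162]
H px [258. 258.] 2214 mean [0.4179 0.0064 0.1104] rect [419.    1.9] [ 6.  61.8] 14.4 long-axis yaw 104.3
```

>>> {"name": "move_arm", "arguments": {
  "motion": [
    [[0,0,0],[0,0,0]],
    [[0,0,0],[0,0,0]],
    [[0,0,0],[0,0,0]],
    [[0,0,0],[0,0,0]],
    [[0,0,0],[0,0,0]],
    [[0,0,0],[0,0,0]]
  ],
  "claw": 1,
  "force": 40
}}

```text
time_s: 37.05
position: [0.4202, -0.0025, 0.0988]
tool_rot: [[-0.251, 0.968, 0.001], [0.968, 0.251, -0.0], [-0.0, 0.0, -1.0]]
ft_force: [-2.4, 0.3, 6.8]
grip_width: 0.0056
gripper_force: 39.9
```

>>> {"name": "move_arm", "arguments": {
  "motion": [
    [[0,0,-0.2],[0,0,0]],
    [[0,0,-0.5],[0,0,0]],
    [[0,0,-0.5],[0,0,0]],
    [[0,0,-0.5],[0,0,0]],
    [[0,0,-0.3],[0,0,0]],
    [[0,0,0],[0,0,0.72]],
    [[0,0,0],[0,0,0.72]],
    [[0,0,0],[0,0,0.72]],
    [[0,0,0],[0,0,0]],
    [[0,0,0],[0,0,0]]
  ]
}}

```text
time_s: 38.05
position: [0.42, -0.0024, 0.1982]
tool_rot: [[0.045, 0.999, -0.0], [0.999, -0.045, 0.0], [0.0, -0.0, -1.0]]
ft_force: [0.2, -0.8, -1.9]
grip_width: 0.0055
gripper_force: 39.1
```

Run:
```python
from tote import *
o=env.observe();print(o['position'],yaw(),o['ft_force'],o['grip_width'])
f,W,d,er=wrist('w8.png'); handle(f,W,.19,.24); posts(f,W,.192)
p=o['position']
go([.4687,.049,p[2]],87.3)
```

```text
[ 0.42002724 -0.00241502  0.19823089] 87.40704695043941 [ 0.15443185 -0.78176817 -1.85028421] 0.0055056732901381505
H px [259. 256.] 2261 mean [0.4206 0.0062 0.2098] rect [420.3   1. ] [64.3  6. ] 87.1 long-axis yaw 87.5
Y [449. 132.] 896 med [0.5192 0.0466 0.163 ] top None None
turn 1 x 0.011  shift 2 x [0.537, 0.461, 0.0]  total mm [53.7, 46.1, 0.0] dyaw -0.09
```

View pics/w8.png

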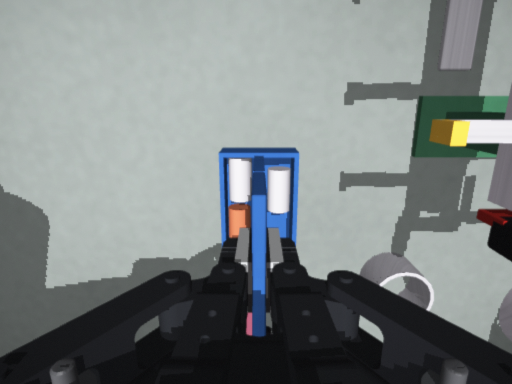

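The tote is held level and aligned, and the hook tip is at (445, 130).

>>> {"name": "move_arm", "arguments": {
  "motion": [
    [[0,0,-0.09],[0,0,0]],
    [[0.54,0.46,0],[0,0,0]],
    [[0.54,0.46,0],[0,0,0]],
    [[0,0,0],[0,0,0]],
    [[0,0,0],[0,0,0]]
  ]
}}

```text
time_s: 38.6
position: [0.4686, 0.0496, 0.2027]
tool_rot: [[0.046, 0.999, -0.001], [0.999, -0.046, -0.0], [-0.0, -0.001, -1.0]]
ft_force: [0.1, -1.5, -0.7]
grip_width: 0.0052
gripper_force: 39.6
```

Run:
```python
from tote import *
o=env.observe();print(o['position'],yaw(),o['ft_force'],o['grip_width'])
f,W,d,er=wrist('w9.png'); handle(f,W,.19,.24)
X,Y,Z=W[...,0],W[...,1],W[...,2]
for a,b in ((.53,.545),(.55,.565),(.57,.585)):
    m=(X>a)&(X<b)&(abs(Y-.05)<.02)&(Z>.148)&(Z<.16); P=W[m]
    if len(P): print('arm',P.mean(0).round(4),np.percentile(P[:,1],[1,99]).round(4))
m=yellow(f,W)&(abs(Y-.05)<.02)&(X<.54); P=W[m]; print('tip',P.min(0),P.max(0))
```

```text
[0.46863307 0.04960045 0.20272012] 87.37832809563659 [ 0.1132537  -1.46971019 -0.74861604] 0.005180044991243334
H px [259. 255.] 2310 mean [0.4692 0.0583 0.214 ] rect [468.9  53.1] [64.1  6. ] 87.2 long-axis yaw 87.3
arm [0.5377 0.0468 0.1529] [0.0399 0.0522]
arm [0.5576 0.0458 0.1529] [0.039  0.0513]
arm [0.5775 0.0449 0.1529] [0.0381 0.0505]
tip [0.51815633 0.03994133 0.14723831] [0.52662999 0.05312778 0.16702076]
```

>>> {"name": "move_arm", "arguments": {
  "motion": [
    [[0,0.28,0],[0,0,0]],
    [[0,0.28,0],[0,0,0]],
    [[0,0.28,0],[0,0,0]],
    [[0,0.28,0],[0,0,0]],
    [[0,0.28,0],[0,0,0]],
    [[0,0.28,0],[0,0,0]],
    [[0,0,0],[0,0,0]],
    [[0,0,0],[0,0,0]]
  ]
}}

```text
time_s: 39.45
position: [0.5519, 0.0447, 0.2027]
tool_rot: [[0.048, 0.999, -0.001], [0.999, -0.048, -0.0], [-0.0, -0.001, -1.0]]
ft_force: [-0.8, -0.3, -2.3]
grip_width: 0.0052
gripper_force: 39.6
```

>>> {"name": "move_arm", "arguments": {
  "motion": [
    [[0,0,0.12],[0,0,0]],
    [[0,0,0.12],[0,0,0]],
    [[0,0,0.1],[0,0,0]],
    [[0,0,0.04],[0,0,0]],
    [[0,0,0],[0,0,0]],
    [[0,0,0],[0,0,0]]
  ]
}}

```text
time_s: 40.05
position: [0.5527, 0.0453, 0.1839]
tool_rot: [[0.048, 0.999, 0.0], [0.999, -0.048, -0.0], [-0.0, 0.0, -1.0]]
ft_force: [-0.6, 0.0, -1.3]
grip_width: 0.0051
gripper_force: 39.6
```

>>> {"name": "move_arm", "arguments": {
  "motion": [
    [[0,0,0.03],[0,0,0]],
    [[0,0,0.02],[0,0,0]],
    [[0,0,0],[0,0,0]],
    [[0,0,0],[0,0,0]]
  ]
}}

```text
time_s: 40.45
position: [0.5525, 0.0453, 0.1817]
tool_rot: [[0.048, 0.999, 0.0], [0.999, -0.048, -0.0], [-0.0, 0.0, -1.0]]
ft_force: [-3.3, 0.7, 4.1]
grip_width: 0.0053
gripper_force: 40.5
```

>>> {"name": "move_arm", "arguments": {
  "motion": [
    [[0,0,0],[0,0,0]],
    [[0,0,0],[0,0,0]],
    [[0,0,0],[0,0,0]],
    [[0,0,0],[0,0,0]],
    [[0,0,-0.1],[0,0,0]],
    [[0,0,-0.3],[0,0,0]],
    [[0,0,-0.5],[0,0,0]],
    [[0,0,-0.6],[0,0,0]],
    [[0,0,-0.6],[0,0,0]],
    [[0,0,-0.4],[0,0,0]],
    [[0,0,0],[0,0,0]],
    [[0,0,0],[0,0,0]]
  ],
  "claw": 0.7
}}

```text
time_s: 41.65
position: [0.5525, 0.0453, 0.306]
tool_rot: [[0.048, 0.999, -0.0], [0.999, -0.048, -0.0], [-0.0, -0.0, -1.0]]
ft_force: [-0.4, -0.4, -0.9]
grip_width: 0.0259
gripper_force: 0.0
```

Run:
```python
from tote import *
o=env.observe();print(o['position'],yaw(),o['ft_force'],o['grip_width'])
f,W,d,er=wrist('w10.png'); handle(f,W,.18,.21); posts(f,W,.192)
go([.46,.23,.30],87.3)
t=snap('top'); 
for c,a,P in blobs(blue(t['frame'],0),cloud(t)): 
    if a<700: print('B',c,a,np.median(P,0))
```

```text
[0.55245672 0.045276   0.30598574] 87.25582316663443 [-0.37748406 -0.44186975 -0.85784337] 0.025886254587309653
H px [260. 189.] 677 mean [0.5541 0.0476 0.1949] rect [554.1  44.7] [71.8  5.6] 87.2 long-axis yaw 87.2
Y [345.  72.] 1443 med [0.619  0.1317 0.191 ] top [0.6217 0.1318 0.1911] ((622.5254516601562, 131.79103088378906), (23.185800552368164, 24.389060974121094), 87.04730224609375)
Y [221.  75.] 169 med [0.5272 0.1358 0.1653] top None None
Y [336. 185.] 1341 med [0.6157 0.046  0.1905] top [0.6177 0.043  0.191 ] ((618.3970947265625, 42.58679962158203), (23.37166976928711, 24.541221618652344), 87.39295959472656)
Y [225. 181.] 146 med [0.5231 0.0481 0.1649] top None None
turn 1 x -0.006  shift 4 x [0.901, -0.504, 0.027]  total mm [180.2, -100.9, 5.3] dyaw 0.05
B [232.3 176.9] 10 [0.55375173 0.07560069 0.19298353]
B [243.625      177.70833333] 24 [0.55311692 0.03722724 0.1801527 ]
B [166.93181818 220.96969697] 132 [0.41834477 0.32810991 0.02213353]
```

>>> {"name": "move_arm", "arguments": {
  "motion": [
    [[0.6,-0.34,0],[0,0,0]],
    [[0.6,-0.34,0],[0,0,0]],
    [[0.6,-0.34,0],[0,0,0]],
    [[0.6,-0.34,0],[0,0,0]],
    [[0.6,-0.34,0],[0,0,0]],
    [[0.6,-0.34,0],[0,0,0]],
    [[0,0,0],[0,0,0]],
    [[0,0,0],[0,0,0]]
  ],
  "claw": 0.3
}}

```text
time_s: 42.55
position: [0.459, 0.2302, 0.3055]
tool_rot: [[0.047, 0.999, -0.001], [0.999, -0.047, -0.001], [-0.001, -0.001, -1.0]]
ft_force: [-0.6, -0.5, 0.2]
grip_width: 0.0598
gripper_force: 0.0
```

```bash
python3 tote.py w11.png
```

```text
[0.45897033 0.23023149 0.30553111] 87.33399771194293 [-0.55761162 -0.47899029  0.23172644] 0.05984487257962099
H px [207.  55.] 527 mean [0.4149 0.3427 0.1111] rect [414.5 341.7] [71.2  6.4] 78.4 long-axis yaw 78.3
Y [456. 186.] 1861 med [0.6185 0.2251 0.1872] top [0.6246 0.2231 0.1908] ((625.9910278320312, 222.24285888671875), (23.889266967773438, 25.494184494018555), 87.72090911865234)
Y [338. 182.] 195 med [0.529  0.2271 0.1646] top None None
Y [438. 271.] 1135 med [0.619  0.1435 0.1735] top [0.6244 0.1403 0.1904] ((625.0804443359375, 140.41615295410156), (13.395773887634277, 28.440982818603516), 59.947662353515625)
Y [418. 371.] 148 med [0.6064 0.0364 0.1873] top [0.6081 0.0363 0.19  ] ((607.7096557617188, 36.26072311401367), (6.223311424255371, 11.529327392578125), 34.342098236083984)
```

View pics/w11.png

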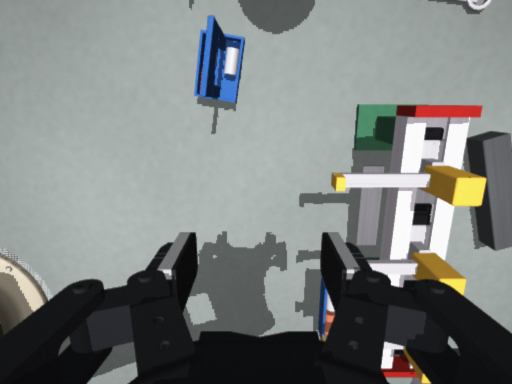

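The last tote was knocked about 2 cm aside; its handle is now at (215, 60). Trolley B's hook tip is at (338, 182).

>>> {"name": "move_arm", "arguments": {
  "motion": [
    [[0,0,0],[0,0,0.56]],
    [[0,0,0],[0,0,0.56]],
    [[0.67,-0.44,0],[0,0,0]],
    [[0.67,-0.44,0],[0,0,0]],
    [[0.67,-0.44,0],[0,0,0]],
    [[0,0,0.6],[0,0,0]],
    [[0,0,0.6],[0,0,0]],
    [[0,0,0.6],[0,0,0]],
    [[0,0,0],[0,0,0]],
    [[0,0,0],[0,0,0]]
  ]
}}

```text
time_s: 43.6
position: [0.4159, 0.3412, 0.2168]
tool_rot: [[0.204, 0.979, -0.0], [0.979, -0.204, -0.0], [-0.0, -0.0, -1.0]]
ft_force: [-0.3, 0.6, 0.2]
grip_width: 0.0597
gripper_force: 0.0
```

Run:
```python
from tote import *
o=env.observe();print(o['position'],yaw(),o['ft_force'])
f,W,d,er=wrist(); handle(f,W,.108,.116)
go([.4147,.342,.098],78.3)
```

```text
[0.41592052 0.3412102  0.21680944] 78.2204276164775 [-0.27565154  0.58445748  0.19147946]
H px [256. 190.] 692 mean [0.4151 0.3442 0.1112] rect [414.5 342. ] [71.7  5.6] 78.3 long-axis yaw 78.1
turn 1 x -0.008  shift 3 x [0.001, -0.01, 0.798]  total mm [0.2, -1.5, 119.6] dyaw 0.06
```

>>> {"name": "move_arm", "arguments": {
  "motion": [
    [[0,-0.02,0.6],[0,0,0]],
    [[0,0,0.6],[0,0,0]],
    [[0,0,0.6],[0,0,0]],
    [[0,0,0.4],[0,0,0]],
    [[0,0,0.18],[0,0,0]],
    [[0,0,0],[0,0,0]],
    [[0,0,0],[0,0,0]]
  ]
}}

```text
time_s: 44.35
position: [0.415, 0.3423, 0.0988]
tool_rot: [[0.203, 0.979, 0.002], [0.979, -0.203, 0.001], [0.002, 0.002, -1.0]]
ft_force: [0.8, 0.2, 0.5]
grip_width: 0.0601
gripper_force: 0.0
```

>>> {"name": "move_arm", "arguments": {
  "motion": [
    [[0,0,0],[0,0,0]],
    [[0,0,0],[0,0,0]],
    [[0,0,0],[0,0,0]],
    [[0,0,0],[0,0,0]],
    [[0,0,0],[0,0,0]],
    [[0,0,0],[0,0,0]]
  ],
  "claw": 1,
  "force": 40
}}

```text
time_s: 44.95
position: [0.4144, 0.342, 0.0977]
tool_rot: [[0.203, 0.979, 0.001], [0.979, -0.203, 0.0], [0.001, 0.001, -1.0]]
ft_force: [1.7, 0.2, 5.0]
grip_width: 0.0057
gripper_force: 39.8
```

Run:
```python
from tote import *
o=env.observe();p=o['position'];print(p,yaw(),o['ft_force'],o['grip_width'])
# approach point: rail x -150 of B hook
go([.6258-.1498,.2225+.0071,p[2]],87.3)
```

```text
[0.41444441 0.34204297 0.0977408 ] 78.29514860260824 [1.65743244 0.16415476 4.98983309] 0.005661592369423275
turn 2 x -0.563  shift 3 x [-0.729, 0.445, -0.0]  total mm [-109.4, 66.8, -0.0] dyaw 9.0
```

>>> {"name": "move_arm", "arguments": {
  "motion": [
    [[0,0,-0.2],[0,0,0]],
    [[0,0,-0.5],[0,0,0]],
    [[0,0,-0.5],[0,0,0]],
    [[0,0,-0.5],[0,0,0]],
    [[0,0,-0.38],[0,0,0]],
    [[0,0,0],[0,0,-0.56]],
    [[0,0,0],[0,0,-0.56]],
    [[-0.55,0.33,0],[0,0,0]],
    [[-0.55,0.33,0],[0,0,0]],
    [[-0.55,0.33,0],[0,0,0]],
    [[-0.55,0.33,0],[0,0,0]],
    [[0,0,0],[0,0,0]],
    [[0,0,0],[0,0,0]]
  ]
}}

```text
time_s: 46.25
position: [0.4746, 0.2286, 0.2014]
tool_rot: [[0.049, 0.999, -0.001], [0.999, -0.049, 0.0], [0.0, -0.001, -1.0]]
ft_force: [0.0, -0.1, -1.4]
grip_width: 0.0052
gripper_force: 39.2
```

Run:
```python
from tote import *
o=env.observe();print(o['position'],yaw(),o['ft_force'],o['grip_width'])
f,W,d,er=wrist('w12.png'); handle(f,W,.19,.24)
X,Y,Z=W[...,0],W[...,1],W[...,2]
for a,b in ((.54,.55),(.555,.565),(.575,.585)):
    m=(X>a)&(X<b)&(abs(Y-.226)<.02)&(Z>.148)&(Z<.16); P=W[m]
    if len(P): print('arm',P.mean(0).round(4),np.percentile(P[:,1],[1,99]).round(4))
m=yellow(f,W)&(abs(Y-.226)<.02)&(X<.55); P=W[m]; print('tip',P.min(0),P.max(0))
```

```text
[0.47460059 0.22863433 0.20140379] 87.18025703342846 [ 0.0123446  -0.05525565 -1.39246424] 0.005202948902757158
H px [259. 255.] 2324 mean [0.4752 0.2381 0.2138] rect [475. 233.] [63.8  6. ] 87.2 long-axis yaw 87.1
arm [0.545  0.2266 0.1529] [0.2201 0.2321]
arm [0.56   0.2259 0.1529] [0.2193 0.2313]
arm [0.58   0.225  0.1529] [0.2182 0.2303]
tip [0.52581649 0.21995858 0.14659482] [0.53469095 0.23812853 0.26366689]
```

>>> {"name": "move_arm", "arguments": {
  "motion": [
    [[0.02,0.28,0],[0,0,0]],
    [[0,0.28,0],[0,0,0]],
    [[0,0.28,0],[0,0,0]],
    [[0,0.28,0],[0,0,0]],
    [[0,0.28,0],[0,0,0]],
    [[0,0.29,0],[0,0,0]],
    [[0,0,0],[0,0,0]],
    [[0,0,0],[0,0,0]]
  ]
}}

```text
time_s: 47.1
position: [0.5584, 0.2267, 0.2011]
tool_rot: [[0.047, 0.999, -0.001], [0.999, -0.047, -0.0], [-0.0, -0.001, -1.0]]
ft_force: [0.2, 0.5, -2.3]
grip_width: 0.0056
gripper_force: 39.3
```

>>> {"name": "move_arm", "arguments": {
  "motion": [
    [[0,0,0.12],[0,0,0]],
    [[0,0,0.12],[0,0,0]],
    [[0,0,0.1],[0,0,0]],
    [[0,0,0.04],[0,0,0]],
    [[0,0,0.03],[0,0,0]],
    [[0,0,0],[0,0,0]],
    [[0,0,0],[0,0,0]]
  ]
}}

```text
time_s: 47.8
position: [0.5592, 0.2259, 0.1813]
tool_rot: [[0.048, 0.999, 0.0], [0.999, -0.048, 0.0], [0.0, 0.0, -1.0]]
ft_force: [-3.2, -0.0, 4.1]
grip_width: 0.0055
gripper_force: 40.1
```

Contact; release and back away.

>>> {"name": "move_arm", "arguments": {
  "motion": [
    [[0,0,0],[0,0,0]],
    [[0,0,0],[0,0,0]],
    [[0,0,0],[0,0,0]],
    [[0,0,0],[0,0,0]],
    [[0,0,-0.1],[0,0,0]],
    [[0,0,-0.3],[0,0,0]],
    [[0,0,-0.5],[0,0,0]],
    [[0,0,-0.6],[0,0,0]],
    [[0,0,-0.6],[0,0,0]],
    [[0,0,-0.4],[0,0,0]],
    [[-0.5,-0.6,0],[0,0,0]],
    [[-0.5,-0.6,0],[0,0,0]],
    [[-0.5,-0.6,0],[0,0,0]],
    [[0,0,0],[0,0,0]],
    [[0,0,0],[0,0,0]]
  ],
  "claw": 0.7
}}

```text
time_s: 49.3
position: [0.4657, 0.1551, 0.3067]
tool_rot: [[0.049, 0.999, 0.002], [0.999, -0.049, 0.0], [0.0, 0.002, -1.0]]
ft_force: [0.3, 0.1, 0.3]
grip_width: 0.0256
gripper_force: 0.0
```

Run:
```python
from tote import *
o=env.observe();print(o['position'],o['ft_force'],o['time_s'])
f,W,d,er=wrist(); handle(f,W,.18,.21)
s=snap('side'); save(s,'side_end.png',crop=(120,100,380,330),sc=2.5); handle(s['frame'],cloud(s),.185,.205)
t=snap('top')
for c,a,P in blobs(blue(t['frame'],0),cloud(t)): 
    if a<700: print('B',c,a,np.median(P,0))
```

```text
[0.46574465 0.15507555 0.30669888] [0.34584993 0.08537585 0.31374487] 49.3
H px [380.  90.] 1521 mean [0.5583 0.2273 0.1917] rect [559.4 225.5] [71.4  7.2] 87.1 long-axis yaw 87.2
H px [363. 268.] 75 mean [0.5539 0.0791 0.1858] rect [552.7  76.8] [11.6  4.5] 60.4 long-axis yaw 60.1
H px [229. 189.] 22 mean [0.5514 0.0557 0.1927] rect [552.4  56. ] [48.2  5.4] 86.2 long-axis yaw 85.8
H px [216. 224.] 39 mean [0.5572 0.2306 0.1927] rect [557.6 231.5] [63.2  5. ] 87.7 long-axis yaw 87.9
B [242.71052632 177.96710526] 152 [0.5537484  0.03582624 0.1558546 ]
B [234.  187.5] 8 [0.53065159 0.0776671  0.1026335 ]
B [250.         188.11111111] 9 [0.52815115 0.01730718 0.10512103]
```

View pics/side_end.png

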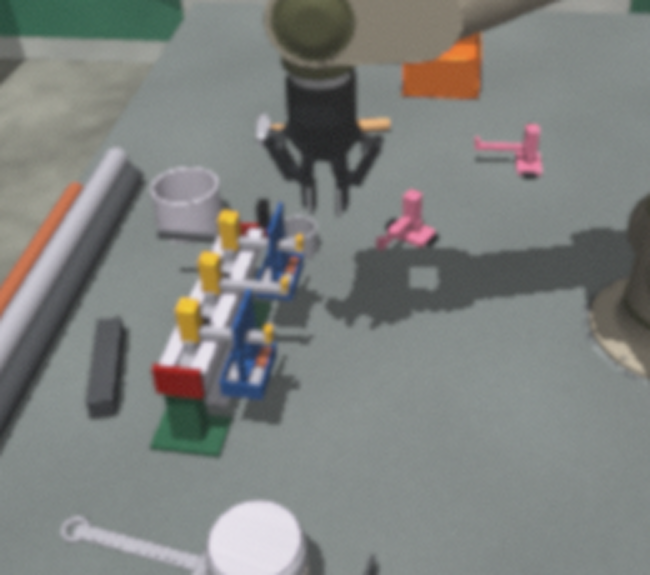

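The side view shows both totes hanging level, at (285, 260) and (245, 355), with the middle hook empty. I'll let things settle, then hand in.

>>> {"name": "move_arm", "arguments": {
  "motion": [
    [[0,0,0],[0,0,0]],
    [[0,0,0],[0,0,0]],
    [[0,0,0],[0,0,0]],
    [[0,0,0],[0,0,0]],
    [[0,0,0],[0,0,0]],
    [[0,0,0],[0,0,0]],
    [[0,0,0],[0,0,0]],
    [[0,0,0],[0,0,0]],
    [[0,0,0],[0,0,0]],
    [[0,0,0],[0,0,0]]
  ]
}}

```text
time_s: 50.45
position: [0.4657, 0.1552, 0.3058]
tool_rot: [[0.048, 0.999, 0.0], [0.999, -0.048, 0.0], [0.0, 0.0, -1.0]]
ft_force: [-0.0, 0.4, 0.4]
grip_width: 0.0256
gripper_force: 0.0
```

```bash
python3 -c "
from rig import env
print(env.close_job())"
```

```text
the job is handed in; nothing more can be done
None
```

I handed the job in at about 50 s: all three trolleys are in the rail with their hooks towards the robot, the bolt is pushed shut to its stop, and the two totes I found hang on the two end hooks; the hand-in returned no verdict.

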